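# Set up the cup warmer

### The arm

A 7-joint arm with a two-finger parallel gripper is mounted at the origin on a cart in front of the work surface, level with it; the furniture and walls round the work are solid. World frame = base frame: x ahead of the robot, y to its left, z up, the work surface at z = 0. Lengths are in mm, angles in degrees, forces in N, time in s.
With the tool pointing down it reaches from about 425 to 1025 mm from the base axis. Payload 9.4 kg.
Tool frame: the origin (TCP) lies on the centre line of the jaws, within the pads' length; the fingertips stand 8 mm ahead of it and the grasp point (between the pads) lies 11 mm behind it; x points along the fingers, y is the direction in which the jaws open and shut, and the axes are right-handed (so a half turn about x gives the same grasp; the last joint's range is limited). The gripper opens to 85 mm and grips with 20 to 120 N. Pads are 22 mm wide; open, the fingers measure 114 mm over their backs; the gripper's body (76 mm by 85 mm) begins 54 mm behind the grasp point. The pads swing forward as they close: fully open they stand 13 mm farther back than shut.
Start: joints at [-78.134, 34.337, -0.143, 91.639, 0.103, 54.024, -4.572], TCP at [203.008, 695.997, 239.275] pointing down, gripper open.
Joint ranges: [-147.43, 147.43], [-19.82, 112.94], [-74.19, 73.91], [6.32, 146.72], [-59.91, 239.91], [6.04, 106.73], [-150.56, 150.56]. Speed limits (degrees/s): [127.2, 127.2, 172.46, 172.46, 180, 180, 180].

### API

Orientations are given as a 3x3 rotation matrix whose columns are the frame's x, y, z axes.
In Python, from station import manip gives the robot as it stands.
- The arm moves only by the shell command python3 -m inch 'ROWS' [FORCE]. ROWS is JSON, a list of rows, each a list of 3 entries, a list of its own where there are three numbers: the shift along the tool's x, y, z in m, then the turn, a rotation vector about the tool's x, y, z in degrees, then the finger opening in m, from 0 to 0.0854. A call has 1 to 12 rows; each row is the pose to reach, as a shift and turn from the pose commanded when the call began, along the tool's axes at that moment; what a row does not reach only later rows make up. A row lasts 1/12 s, in which the tool goes at most 41.7 mm and 7.16 degrees, less where a joint would pass 70% of its speed; a pose out of reach is approached as far as the arm can. A call with a gripper value outside its range is refused whole. The fingers move at their own pace and stop on an object; FORCE is the grip in N (left out, the last holds). Time passes only in rows, so rows that repeat a pose let the fingers close. It gives the time, the measured TCP pose, the force and the opening at its end, in the units of the state.
- manip.state(): the state, without advancing time (a new reading comes with each control period).
- manip.capture(name): name is "scene" or "top"; returns a dict with "image" (400x640x3 uint8, blue, green, red), "z_map" (400x640 float32, mm along the optical axis (not along the pixel's ray), 0 where there is no reading), "vertical_fov" (degrees; the focal length in pixels is half the picture's height over the tangent of half this angle, whatever the lens; pixels are square), "cx", "cy" (the principal point, pixels), "position" and "attitude" of the camera in the world. Camera axes: x right, y down, z forward; pixel columns grow to the right and rows downward; lengths in mm; the calibration is good to about 2 mm. A picture is of the moment at which its call begins.
- manip.finish_job(): hands the job in, once; it reports no verdict.
The state is a dict: "clock": time; "joint_pos": joint angles; "joint_velocities": joint speeds; "tau": joint torques, N m; "eef_pos": TCP position; "ee_rot": TCP orientation; "wrist_force": force on the tool from outside, world axes, zero at the start; "moment": the same for the moment, N m; "gripper_width": finger opening in mm.
Only numpy, scipy, OpenCV 4.12 (cv2) and the standard library are available. Lean on these libraries where they do the work, as an engineer would, in place of code of your own. Each camera call takes 0.05 s, during which the arm holds its last target. There are 200 camera calls.

### The job

Get the cup warmer going: move the salt shaker off it onto the cork coaster, slide the drip tray fully home into the bay at the warmer's end, and stand every glass mug that waits beside the tray upright in the middle of a warming plate of its own, so that no edge of a mug's foot overhangs its plate (nor the shaker its coaster). When all that is in place, pull the sprung knob up to its stop for a moment and let it go back down; leave the jug, the stemmed glass, the teaspoon and the glassware farther left alone, and do not tip a mug over.

Things in the scene. Friction and masses are not known exactly. Their poses are not given: they have to be found in the camera images.
- warmer: cup warmer, fixed on the worktop: long low bar, aluminium deck on a black body, 440 mm long (y), 150 mm deep (x), deck top 42 mm high. Origin: under the middle warming plate, at worktop height. Its y points along its length, from the end with the pull knob to the end with the tray bay; x across it, away from the robot; z up. The ends lie at y = -250 and +190 mm.
- plate1 (a point): centre of the top face of the round warming plate nearest the knob: dark steel disc 80 mm across, raised 5 mm above the deck, top 47 mm above the worktop. Axes as the warmer's.
- plate2 (a point): the same for the middle warming plate, 120 mm from plate1 along the warmer's y. Round all three plates runs a steel gallery rail, 6 mm thick, its top 75 mm above the worktop; its long sides lie 69 mm either side of the plates' line, its ends 62 mm beyond the centres of plate1 and plate3.
- plate3 (a point): the same for the plate nearest the bay, 240 mm from plate1 along the warmer's y.
- bay_mouth (a point): middle of the warmer's open end face, at worktop height; axes as the warmer's, +y points out of the bay. The bay runs 150 mm in under the deck from here, is 86 mm wide between its side walls (flared to 106 mm over the last 12 mm at the mouth) and 28 mm high; its floor is the worktop.
- knob (a joint): pull-up start knob of the warmer: 0 = down, 0.025 m = up against its stop. It is sprung and goes back down by itself: about 2 N lifts it off, 8 N holds it at the stop.
- knob_grip (a point): point on the knob's axis, in its black round head (26 mm across, from 14 mm below to 12 mm above this point); 86 mm above the worktop when down. The knob stands on the deck 100 mm from plate1, towards the warmer's -y end. The point moves with the knob.
- tray: loose drip tray of the warmer, 0.25 kg: open steel tray 80 mm wide (x), 140 mm long (y), 20 mm high, with a black front panel at its +y end: 116 mm wide, 8 mm thick, 38 mm high, inner face 70 mm from the origin. Origin: centre of the steel part's underside. The -y end goes into the bay first; home, the panel's inner face lies against the warmer's end face.
- tray_rib (a point): middle of the tray's grip rib, a black upright fin standing out from the panel along the tray's +y: 14 mm thick (x), 60 mm long (78 to 138 mm from the tray's origin along y), from 4 to 36 mm above the tray's underside. This point: 108 mm from the tray's origin, 20 mm up. Axes as the tray's.
- shaker: glass salt shaker with grey cap, upright, 44 mm across at the widest, about 39 mm where it is gripped, 90 mm high, 0.1 kg; origin at the centre of its underside, z up its axis. It starts on the middle warming plate.
- coaster_top (a point): centre of the top face of a round cork coaster, 72 mm across and 6 mm thick, fixed on the worktop in front of the warmer.
- jug: clear glass jug, 170 mm high, behind the work: leave alone. Origin at the centre of its underside.
- coupe: stemmed glass with gilt rim, 121 mm high, behind the work: leave alone. Origin at the centre of its underside.
- teaspoon: teaspoon with red handle, 132 mm long, lying in front of the warmer: leave alone. Origin at the centre of its underside.
- mug1_foot (a point): centre of the underside of a clear glass mug's round foot, 60 mm across. Mug 88 mm high, about 0.33 kg; bowl about 98 mm across, upright from 33 mm above the foot to the rim, open on top (empty down to 35 mm above the foot); wall 3 to 4 mm. z is the mug's axis; the handle points along -y. Two or three mugs are there; this one may be absent.
- mug2_foot (a point): the same for another mug of the same shape; may be absent. All mugs: the loop handle is 10 mm thick, its upright outer bar lies 72 to 82 mm from the axis, 37 to 78 mm above the foot.
- mug3_foot (a point): the same for another mug of the same shape; may be absent. All mugs: the wall is ten-sided; the middle of each flat lies 47.5 mm from the axis, and seen from above the flats face 0, 36, 72, .. degrees from the point's x axis.

How it is judged:
By the outcome, as a careful person would: the job done as asked, in the order asked, and still so for the second after the job is handed in, with the robot touching nothing.
Of mug1, mug2, mug3 only 2 to 3 are there at a start; the rules pass over those that are not, and their reading is None.
At some moment in a run one of mug1, mug2, mug3, tray may be knocked a few centimetres aside while the robot is not near it.
It also fails if it takes over 208 s, if anything falls off the work surface, if the arm or the gripper's body presses on something with over 40 N, if the wrist force passes 120 N, or if a joint passes its speed limit or range.

## Working session

There is one attempt and no reset: what is moved stays moved. The work goes in short steps, Python scripts to look and compute and a shell command to move; the robot and the scene stay as the last step left them, time stands still between calls to the robot, and variables do not carry over. Pictures are saved under pics/ and viewed, about 12 in all and at most 16, crops included, and the job is handed in when it is done.

```bash
ls; mkdir -p pics
python3 - <<'E'
from station import manip
import cv2,numpy as np
s=manip.state(); print({k:np.round(v,2).tolist() for k,v in s.items()})
for n in ("scene","top"):
    c=manip.capture(n); cv2.imwrite(f"pics/{n}0.png",c["image"]); np.save(f"pics/{n}0.npy",c,allow_pickle=True)
    print(n,{k:np.round(c[k],3).tolist() for k in("vertical_fov","cx","cy","position","attitude")})
E
```

```text
pics
{'clock': 0.0, 'joint_pos': [-78.13, 34.39, -0.15, 91.68, 0.1, 54.02, -4.57], 'joint_velocities': [-0.05, -0.04, -0.02, 0.02, 0.01, -0.09, 0.04], 'tau': [-0.0, -77.65, 1.56, -25.8, 0.01, 0.01, 0.0], 'eef_pos': [202.89, 695.54, 238.4], 'ee_rot': [[-0.0, 0.28, 0.96], [-0.0, 0.96, -0.28], [-1.0, -0.0, 0.0]], 'wrist_force': [0.66, 0.82, -0.02], 'moment': [0.01, -0.02, -0.02], 'gripper_width': 85.45}
scene {'vertical_fov': 49.239, 'cx': 327.064, 'cy': 197.881, 'position': [-318.345, -444.868, 893.97], 'attitude': [[0.512, -0.534, 0.673], [-0.859, -0.306, 0.41], [-0.013, -0.788, -0.616]]}
top {'vertical_fov': 53.615, 'cx': 319.032, 'cy': 209.347, 'position': [289.45, 104.792, 1374.508], 'attitude': [[-0.096, -0.972, 0.216], [-0.995, 0.094, -0.019], [-0.001, -0.217, -0.976]]}
```

View images.

View pics/scene0.png

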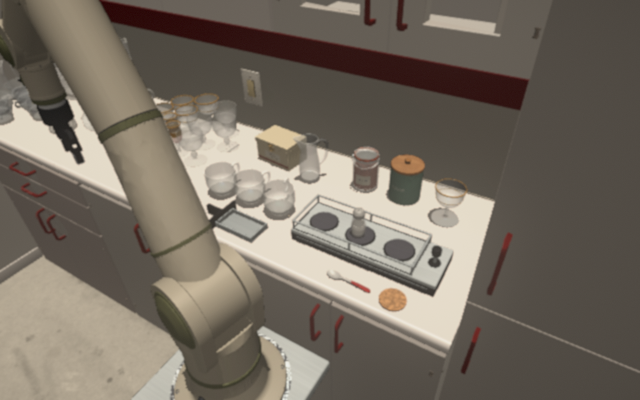

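View pics/top0.png

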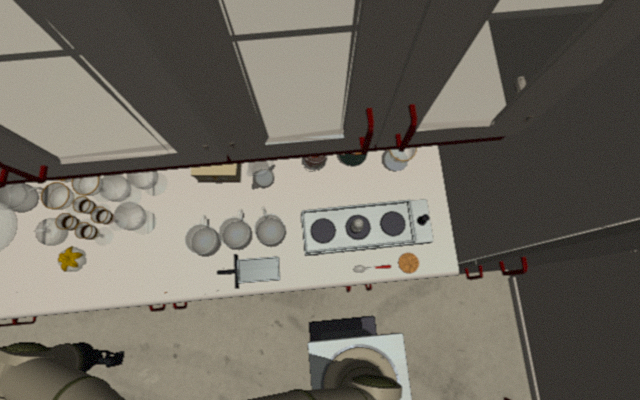

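```bash
cat > h.py <<'E'
import numpy as np,cv2
def load(n): return np.load(f"pics/{n}.npy",allow_pickle=True).item()
def snap(n,tag):
    from station import manip
    c=manip.capture(n); np.save(f"pics/{tag}.npy",c,allow_pickle=True); cv2.imwrite(f"pics/{tag}.png",c["image"]); return c
def f(c): return 200/np.tan(np.radians(c["vertical_fov"]/2))
def ray(c,u,v): return np.asarray(c["attitude"])@np.array([(u-c["cx"])/f(c),(v-c["cy"])/f(c),1.])
def onz(c,u,v,z):
    d=ray(c,u,v);p=np.asarray(c["position"]);return p+d*(z-p[2])/d[2]
def proj(c,P):
    q=np.asarray(c["attitude"]).T@(np.asarray(P,float)-np.asarray(c["position"]));return np.array([c["cx"]+f(c)*q[0]/q[2],c["cy"]+f(c)*q[1]/q[2]])
def cloud(c):
    v,u=np.mgrid[:400,:640];z=c["z_map"];q=np.stack([(u-c["cx"])/f(c)*z,(v-c["cy"])/f(c)*z,z],-1)
    P=q@np.asarray(c["attitude"]).T+np.asarray(c["position"]);P[z<=0]=np.nan;return P
def crop(c,u0,v0,u1,v1,k,name):
    cv2.imwrite(f"pics/{name}.png",cv2.resize(c["image"][v0:v1,u0:u1],None,fx=k,fy=k,interpolation=cv2.INTER_CUBIC))
E
python3 - <<'E'
from h import *
c=load("top0");crop(c,180,140,440,290,3,"ct")
c=load("scene0");crop(c,190,150,470,320,2.8,"cs")
E
```

```text
(no output)
```

View pics/ct.png

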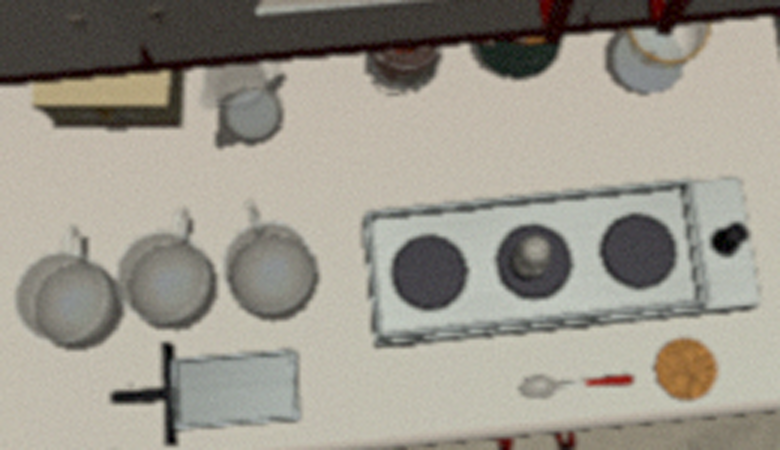

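View pics/cs.png

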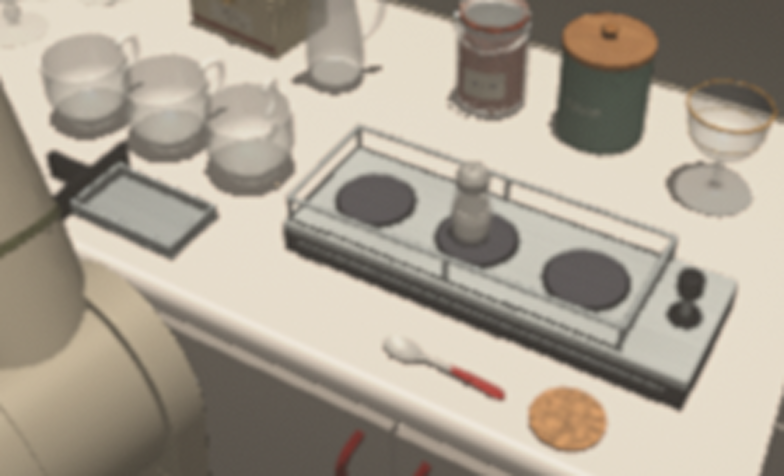

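Run:
```python
from h import *
for n in("top0","scene0"):
    c=load(n);im=c["image"].astype(int);b,g,r=im[...,0],im[...,1],im[...,2];P=cloud(c)
    hsv=cv2.cvtColor(c["image"],cv2.COLOR_BGR2HSV)
    gray=im.mean(-1)
    X,Y,Z=P[...,0],P[...,1],P[...,2]
    print(n)
    def comps(m,z,amin=60,lab=""):
        k,L,S,C=cv2.connectedComponentsWithStats(m.astype(np.uint8))
        for i in range(1,k):
            if S[i,4]>=amin:
                w=L==i; cc=cv2.minAreaRect(np.argwhere(w)[:,::-1].astype(np.float32))
                print(lab,S[i],C[i].round(1),"pos",onz(c,*C[i],z).round(1),"medZ",np.nanmedian(Z[w]).round(1))
    reg=(X>300)&(X<800)&(Y>-450)&(Y<560)
    comps((gray<95)&reg&(Z<60)&(Z>25),47,100,"plate")
    comps((gray<60)&reg&(Z>60)&(Z<110),98,15,"knob")
    comps((hsv[...,1]>110)&(r>150)&reg&(Z<20)&(g>90),6,80,"coaster")
    comps((gray<70)&reg&(Z>2)&(Z<45)&(Y>150),36,15,"trayblk")
    comps(reg&(Z>50)&(Z<130)&(Y>40)&(Y<450)&(X<720),88,60,"mugtop")
    comps(reg&(Z>70)&(Z<110)&(Y>-250)&(Y<0)&(X<720)&(gray>90),90,8,"shaker")
```

```text
top0
plate [442 145  25 123 452] [453.6 207.1] pos [ 546.1 -382.7   47. ] medZ 42.3
plate [195 164  46  17 146] [221.3 177.1] pos [730.8 408.2  47. ] medZ 43.0
plate [380 211  25  25 469] [392.3 223.3] pos [ 510.5 -165.3   47. ] medZ 46.4
plate [346 215  24  24 312] [357.6 227.5] pos [507.4 -45.9  47. ] medZ 45.8
plate [311 219  25  24 470] [322.6 230.4] pos [508.8  73.5  47. ] medZ 46.2
plate [217 254  21  34 162] [231.5 271.3] pos [400.7 388.1  47. ] medZ 36.7
knob [445 145  26 115 636] [457.4 202.4] pos [ 551.2 -379.3   98. ] medZ 85.4
knob [342 154  24   7  96] [353.9 157.1] pos [741.4 -55.8  98. ] medZ 83.5
knob [307 159  18   7  50] [315.3 162.9] pos [733.4  76.8  98. ] medZ 69.2
knob [195 164  44  15  85] [220.6 175.4] pos [720.  398.3  98. ] medZ 81.0
knob [421 215   8   8  42] [424.3 218.1] pos [ 509.1 -261.9   98. ] medZ 95.7
knob [466 262   7   5  28] [469.2 264.1] pos [ 346.5 -382.3   98. ] medZ 83.6
knob [476 265   7  13  45] [480.2 269.6] pos [ 326.  -413.9   98. ] medZ 75.3
coaster [399 253  20  20 204] [408.  262.7] pos [ 375.6 -208.7    6. ] medZ 5.4
trayblk [197 172
[... 1555 characters left out ...]
1 335   6  12  32] [473.5 341.7] pos [ 286.4 -425.9   98. ] medZ 70.5
coaster [380 289  26  21 428] [392.2 299.3] pos [ 374.7 -211.2    6. ] medZ 6.1
trayblk [208 202  27  25 209] [218.1 212. ] pos [391.1 381.8  36. ] medZ 31.1
mugtop [299 149  19  24 338] [307.5 160.9] pos [703.  252.7  88. ] medZ 85.8
mugtop [ 217  166   79   43 1498] [259.9 186.4] pos [507.9 303.3  88. ] medZ 71.7
mugtop [293 194  53  38 206] [312.8 211.4] pos [487.4  95.3  88. ] medZ 73.9
shaker [438 195  19  12 115] [446.1 200.9] pos [ 722.4 -221.    90. ] medZ 96.7
shaker [334 210  99  58 412] [391.6 240.9] pos [ 486.1 -152.5   90. ] medZ 74.4
shaker [351 218  16  15 177] [358.3 225. ] pos [498.4 -46.6  90. ] medZ 89.5
```

```bash
cat > mugs.py <<'E'
from h import *
from scipy.optimize import least_squares
from scipy.cluster.hierarchy import fcluster,linkage
def fitmugs(tags,box=(440,640,150,620),guess=None):
    Q=[]
    for t in tags:
        c=load(t);P=cloud(c).reshape(-1,3);P=P[np.isfinite(P).all(1)]
        m=(P[:,0]>box[0])&(P[:,0]<box[1])&(P[:,1]>box[2])&(P[:,1]<box[3]);Q.append(P[m])
    return Q
def fit(P,c0,r=49,zlo=40,zhi=95):
    c=np.array(c0,float)
    for w in(25,15,10,8):
        d=np.hypot(*(P[:,:2]-c).T);m=(P[:,2]>zlo)&(P[:,2]<zhi)&(abs(d-48.5)<w)
        s=least_squares(lambda q:np.hypot(*(P[m,:2]-q).T)-48.5,c,loss="soft_l1",f_scale=2);c=s.x
    d=np.hypot(*(P[:,:2]-c).T);h=(P[:,2]>zlo-5)&(P[:,2]<zhi)&(d>62)&(d<86)
    v=P[h,:2]-c;a=np.degrees(np.arctan2(v[:,1],v[:,0]))
    return c,m.sum(),np.std(s.fun),h.sum(),a
E
python3 - <<'E'
from mugs import *
for t in("top0","scene0"):
    P=fitmugs([t])[0]
    print(t,np.histogram(P[:,2],bins=[-5,5,15,30,45,60,70,80,85,90,100])[0])
    for u,v in((205,241),(237,234),(270.7,230.7)) :
        g=onz(load("top0"),u,v,35)[:2]
        c,n,sd,k,a=fit(P,g); print(g.round(),c.round(1),n,sd.round(2),k,np.percentile(a,[10,50,90]).round() if k else "")
    # shaker
    P=fitmugs([t],(470,545,-85,-10))[0];w=P[P[:,2]>80];print("shaker",len(w),w.mean(0).round(1),w.min(0).round(1),w.max(0).round(1))
    w=P[(P[:,2]>52)&(P[:,2]<140)];print(np.percentile(w[:,2],[0,10,50,90,100]).round())
    # tray black
    c=load(t);g=c["image"].mean(-1).ravel();Pa=cloud(c).reshape(-1,3)
    m=(g<80)&(Pa[:,0]>330)&(Pa[:,0]<480)&(Pa[:,1]>220)&(Pa[:,1]<600)&(Pa[:,2]>1)&(Pa[:,2]<45);w=Pa[m]
    print("trayblack",len(w),w.min(0).round(),w.max(0).round())
    w=w[w[:,2]>28];r=cv2.minAreaRect(w[:,:2].astype(np.float32));print(w.mean(0).round(1),r)
    m=(Pa[:,0]>330)&(Pa[:,0]<470)&(Pa[:,1]>220)&(Pa[:,1]<600)&(Pa[:,2]>10)&(Pa[:,2]<25);w=Pa[m];print("traysteel",w.mean(0),cv2.minAreaRect(w[:,:2].astype(np.float32)))
E
```

```text
top0 [4431  805  676  362  236  146  186  147  211   38]
[513. 476.] [513.5 475.6] 380 1.36 141 [-100.  -66.   -7.]
[526. 366.] [525.5 364.8] 309 1.17 203 [-96. -15. 121.]
[527. 250.] [525.2 248.2] 276 1.38 80 [ 12.  90. 109.]
shaker 143 [503.9 -38.2 118. ] [486.6 -59.1  80.4] [527.3 -20.2 139.3]
[ 52.  81. 126. 135. 139.]
trayblack 157 [349. 242.   2.] [477. 479.  44.]
[401.7 387.9  36.8] ((412.2178955078125, 343.64886474609375), (125.50091552734375, 206.8427734375), 1.6410142183303833)
traysteel [401.26283139 314.61937086  18.10971076] ((395.2977294921875, 326.19720458984375), (187.84706115722656, 110.28596496582031), 83.18830108642578)
scene0 [1927   92  239  529  626  470  480  259  276   35]
[513. 476.] [515.7 476.9] 707 2.26 204 [-89. -65.  -8.]
[526. 366.] [528.  365.7] 730 2.09 371 [-90. -19. 120.]
[527. 250.] [527.7 248.6] 796 1.98 171 [ 74. 101. 111.]
shaker 275 [501.1 -45.3 110.9] [487.9 -62.9  80.2] [521.5 -21.3 139. ]
[ 52.  64.  99. 133. 139.]
trayblack 221 [350. 371.   4.] [458. 438.  43.]
[399.8 384.7  34.5] ((402.322998046875, 377.9066467285156), (76.25807189941406, 81.32415771484375), 43.738502502441406)
traysteel [401.48921326 318.15313511  17.13299631] ((400.88336181640625, 333.503173828125), (211.18569946289062, 113.42398834228516), 80.90485382080078)
```

```bash
cat > look.py <<'E'
from mugs import *
def handles(t,cs):
    P=fitmugs([t],(400,660,120,640))[0] 
    for i,c in enumerate(cs):
        d=np.hypot(*(P[:,:2]-c).T);m=(d>68)&(d<86)&(P[:,2]>34)&(P[:,2]<84)
        for j,o in enumerate(cs):
            if j!=i:m&=np.hypot(*(P[:,:2]-o).T)>60
        v=P[m,:2]-c;a=np.degrees(np.arctan2(v[:,1],v[:,0]));h,e=np.histogram(a,bins=36,range=(-180,180))
        k=h.argmax();s=abs((a-e[k]-5+180)%360-180)<15
        print("handle",i,m.sum(),s.sum(),np.round(np.median(a[s]),1),P[m][s].mean(0).round(0))
def tray(t,box=(330,480,220,600)):
    c=load(t);g=c["image"].mean(-1).ravel();P=cloud(c).reshape(-1,3)
    m=(g<85)&(P[:,0]>box[0])&(P[:,0]<box[1])&(P[:,1]>box[2])&(P[:,1]<box[3])&(P[:,2]>27)&(P[:,2]<43)
    idx=np.flatnonzero(m);Q=np.array([onz(c,i%640,i//640,37) for i in idx])[:,:2]
    ymax=Q[:,1].max()
    pan=Q
    for _ in range(6):
        vx,vy,x0,y0=cv2.fitLine(pan.astype(np.float32),cv2.DIST_HUBER,0,.01,.01).ravel()
        if _==0: vx,vy,x0,y0=1,0,0,np.median(Q[:,1])
        n=(-vy,vx);pan=Q[abs((Q-[x0,y0])@n)<(14 if _<2 else 8)]
    n=np.array(n)*np.sign(n[1]);s=(Q-[x0,y0])@n;rib=Q[(s>12)&(s<85)]
    print("panel n",len(pan),"mid",pan.mean(0).round(1),"ext",np.ptp(pan@[vx,vy]).round(),"normal yaw",np.degrees(np.arctan2(-n[0],n[1])).round(1),"rib",len(rib),rib.mean(0).round(1),"smax",s.max().round())
def shaker(t,c0,z0=52,z1=140,r=20):
    P=fitmugs([t],(c0[0]-35,c0[0]+35,c0[1]-35,c0[1]+35))[0];P=P[(P[:,2]>z0)&(P[:,2]<z1)]
    P=P[np.hypot(*(P[:,:2]-c0).T)<32]
    s=least_squares(lambda q:np.hypot(*(P[:,:2]-q).T)-r,c0,loss="soft_l1",f_scale=2)
    print("shaker",len(P),s.x.round(1),np.std(s.fun).round(1))
E
python3 - <<'E'
from look import *
cs=np.array([[514.5,476],[527,365],[526.5,248.5]])
for t in("top0","scene0"):
    print(t);handles(t,cs);tray(t)
    shaker(t,np.array([504,-48.]),60,115,20)
    P=fitmugs([t],(475,545,-85,-10))[0];w=P[(P[:,2]>130)&(P[:,2]<141)];print(len(w),np.median(w,0).round(1),w.min(0).round(1),w.max(0).round(1))
E
```

```text
top0
handle 0 23 23 -8.0 [588. 466.  64.]
handle 1 33 18 -18.3 [598. 342.  64.]
handle 2 11 11 11.9 [599. 265.  71.]
panel n 86 mid [400.1 376.3] ext 110.0 normal yaw -0.6 rib 54 [403.8 412.3] smax 74.0
shaker 62 [509.3 -41.8] 1.7
60 [507.6 -40.8 134.3] [494.3 -55.  130.2] [520.9 -26.4 139.3]
scene0
handle 0 32 32 -7.2 [591. 467.  62.]
handle 1 46 34 -17.3 [600. 342.  61.]
handle 2 7 7 10.5 [601. 262.  76.]
panel n 103 mid [398.6 371.8] ext 113.0 normal yaw -1.0 rib 41 [397.7 406.4] smax 60.0
shaker 225 [511.9 -40.2] 2.4
62 [507.4 -41.5 134.3] [495.6 -54.4 130.5] [521.5 -26.5 139. ]
```

```bash
cat > go.py <<'E'
# go.py x y z yaw : shift/turn from the current pose to TCP x,y,z (mm) tool down, jaw axis at yaw (deg)
import sys,numpy as np
from scipy.spatial.transform import Rotation as R
from station import manip
s=manip.state();p=np.array(s["eef_pos"]);A=np.array(s["ee_rot"])
print("t",round(s["clock"],2),"p",p.round(1),"yaw",np.degrees(np.arctan2(A[1,1],A[0,1])).round(1),"F",np.round(s["wrist_force"],1),"w",round(s["gripper_width"],1),"q",np.round(s["joint_pos"]))
if len(sys.argv)>4:
    x,y,z,w=map(float,sys.argv[1:5]);w=np.radians(w);Y=[np.cos(w),np.sin(w),0];X=[0,0,-1];T=np.array([X,Y,np.cross(X,Y)]).T
    print("shift m",(A.T@([x,y,z]-p)/1000).round(4),"turn",R.from_matrix(A.T@T).as_rotvec(degrees=True).round(1))
E
python3 -m inch '[[[0,-0.3,0.25],[73.7,0,0],0.07],[[0,-0.3,0.25],[73.7,0,0],0.07],[[0,-0.3,0.25],[73.7,0,0],0.07],[[0,-0.3,0.25],[73.7,0,0],0.07],[[0,-0.3,0.25],[73.7,0,0],0.07],[[0,-0.3,0.25],[73.7,0,0],0.07],[[0,-0.3,0.25],[73.7,0,0],0.07],[[0,-0.3,0.25],[73.7,0,0],0.07],[[0,-0.3,0.25],[73.7,0,0],0.07],[[0,-0.3,0.25],[73.7,0,0],0.07],[[0,-0.3,0.25],[73.7,0,0],0.07],[[0,-0.3,0.25],[73.7,0,0],0.07]]' 40
python3 go.py 508.5 -41 200 0
```

```text
clock: 1.1
eef_pos: [359.4, 336.8, 239.4]
ee_rot: [[0.0, 1.0, -0.003], [-0.0, -0.003, -1.0], [-1.0, 0.0, 0.0]]
wrist_force: [-0.6, 0.7, 0.1]
gripper_width: 69.7
t 1.1 p [359.4 336.8 239.4] yaw -0.2 F [-0.6  0.7  0.1] w 69.7 q [-66.  19.  21. 122. -11.  40. -38.]
shift m [0.0395 0.1504 0.3773] turn [-0.2  0.  -0. ]
```

```bash
python3 -m inch '[[[0.039,0.15,0.377],[0,0,0],0.07],[[0.039,0.15,0.377],[0,0,0],0.07],[[0.039,0.15,0.377],[0,0,0],0.07],[[0.039,0.15,0.377],[0,0,0],0.07],[[0.039,0.15,0.377],[0,0,0],0.07],[[0.039,0.15,0.377],[0,0,0],0.07],[[0.039,0.15,0.377],[0,0,0],0.07],[[0.039,0.15,0.377],[0,0,0],0.07],[[0.039,0.15,0.377],[0,0,0],0.07],[[0.039,0.15,0.377],[0,0,0],0.07],[[0.039,0.15,0.377],[0,0,0],0.07],[[0.039,0.15,0.377],[0,0,0],0.07]]' 40
python3 - <<'E'
from look import *
snap("top","top1");snap("scene","scene1")
for t in("top1","scene1"):shaker(t,np.array([508.5,-41.]),60,115,20)
E
python3 go.py 508.5 -41 89 0
```

```text
clock: 2.1
eef_pos: [509.8, -40.2, 199.8]
ee_rot: [[-0.0, 1.0, -0.001], [-0.0, -0.001, -1.0], [-1.0, -0.0, 0.0]]
wrist_force: [0.7, 0.5, -0.3]
gripper_width: 70.2
shaker 29 [508.3 -41.9] 1.7
shaker 225 [511.7 -40.2] 2.4
t 2.2 p [509.1 -37.7 200. ] yaw 0.2 F [-0.6  0.  -0.2] w 70.0 q [-17.  24.  20. 123. -14.  36.  13.]
shift m [ 0.111  -0.0005  0.0034] turn [ 0.2 -0.   0. ]
```

```bash
python3 -m inch '[[[0.035,0,0.002],[0,0,0],0.07],[[0.07,0,0.002],[0,0,0],0.07],[[0.1,0,0.002],[0,0,0],0.07],[[0.111,0,0.002],[0,0,0],0.07],[[0.111,0,0.002],[0,0,0],0.07],[[0.111,0,0.002],[0,0,0],0.03],[[0.111,0,0.002],[0,0,0],0.03],[[0.111,0,0.002],[0,0,0],0.03],[[0.111,0,0.002],[0,0,0],0.03],[[0.111,0,0.002],[0,0,0],0.03],[[0.111,0,0.002],[0,0,0],0.03],[[0.111,0,0.002],[0,0,0],0.03]]' 40
python3 -m inch '[[[0,0,0],[0,0,0],0.03],[[0,0,0],[0,0,0],0.03],[[-0.02,0,0],[0,0,0],0.03],[[-0.05,0,0],[0,0,0],0.03],[[-0.08,0,0],[0,0,0],0.03],[[-0.09,0,0],[0,0,0],0.03],[[-0.09,0,0],[0,0,0],0.03]]' 40
python3 go.py 375 -210 60 0
```

```text
clock: 3.2
eef_pos: [510.0, -40.2, 90.6]
ee_rot: [[0.002, 1.0, 0.001], [0.001, 0.001, -1.0], [-1.0, 0.002, -0.001]]
wrist_force: [-0.4, 2.7, 8.5]
gripper_width: 38.3
clock: 3.78
eef_pos: [510.6, -40.9, 182.0]
ee_rot: [[0.005, 1.0, 0.001], [0.0, 0.001, -1.0], [-1.0, 0.005, -0.0]]
wrist_force: [-0.9, 0.1, -1.1]
gripper_width: 37.8
t 3.78 p [510.6 -40.9 182. ] yaw 0.1 F [-0.9  0.1 -1.1] w 37.8 q [-16.  26.  20. 124. -16.  33.  15.]
shift m [ 0.1212 -0.1364  0.1691] turn [ 0.1 -0.  -0.3]
```

```bash
python3 -m inch '[[[0,-0.03,0.04],[0,0,0],0.03],[[0,-0.06,0.08],[0,0,0],0.03],[[0,-0.09,0.12],[0,0,0],0.03],[[0,-0.12,0.15],[0,0,0],0.03],[[0,-0.135,0.169],[0,0,0],0.03],[[0,-0.135,0.169],[0,0,0],0.03],[[0.03,-0.135,0.169],[0,0,0],0.03],[[0.06,-0.135,0.169],[0,0,0],0.03],[[0.09,-0.135,0.169],[0,0,0],0.03],[[0.11,-0.135,0.169],[0,0,0],0.03],[[0.11,-0.135,0.169],[0,0,0],0.03],[[0.11,-0.135,0.169],[0,0,0],0.03]]'
python3 go.py 375 -210 51 0
```

```text
clock: 4.78
eef_pos: [373.3, -209.7, 68.2]
ee_rot: [[-0.003, 1.0, 0.0], [0.002, 0.0, -1.0], [-1.0, -0.003, -0.002]]
wrist_force: [0.1, 0.2, -1.5]
gripper_width: 37.9
t 4.78 p [ 373.3 -209.7   68.2] yaw 0.0 F [ 0.1  0.2 -1.5] w 37.9 q [ 17.  34.   6. 138. -22.  10.  44.]
shift m [0.0172 0.0017 0.0004] turn [ 0.  -0.1  0.2]
```

```bash
python3 -m inch '[[[0.008,0.002,0],[0,0,0],0.03],[[0.014,0.002,0],[0,0,0],0.03],[[0.017,0.002,0],[0,0,0],0.03],[[0.018,0.002,0],[0,0,0],0.03],[[0.018,0.002,0],[0,0,0],0.03]]'
python3 -m inch '[[[0,0,0],[0,0,0],0.045],[[0,0,0],[0,0,0],0.052],[[0,0,0],[0,0,0],0.056],[[0,0,0],[0,0,0],0.056],[[-0.02,0,0],[0,0,0],0.056],[[-0.06,0,0],[0,0,0],0.056],[[-0.1,0,0],[0,0,0],0.056],[[-0.14,0,0],[0,0,0],0.056],[[-0.15,0.04,-0.04],[0,0,0],0.056],[[-0.15,0.08,-0.08],[0,0,0],0.056],[[-0.15,0.12,-0.12],[0,0,0],0.056],[[-0.15,0.12,-0.16],[0,0,0],0.056]]'
python3 go.py 480.8 254 200 -7
```

```text
clock: 5.2
eef_pos: [376.5, -209.9, 51.4]
ee_rot: [[0.0, 1.0, 0.001], [-0.0, 0.001, -1.0], [-1.0, 0.0, 0.0]]
wrist_force: [0.2, 0.4, -0.6]
gripper_width: 37.7
clock: 6.2
eef_pos: [484.5, -83.2, 202.2]
ee_rot: [[0.004, 1.0, -0.0], [-0.001, -0.0, -1.0], [-1.0, 0.004, 0.001]]
wrist_force: [1.3, -0.5, 0.6]
gripper_width: 56.2
t 6.2 p [484.5 -83.2 202.2] yaw -0.0 F [ 1.3 -0.5  0.6] w 56.2 q [-14.  23.  23. 125. -16.  35.  20.]
shift m [ 0.0019 -0.0039 -0.3372] turn [ 7.   0.  -0.3]
```

```bash
python3 -m inch '[[[0,0,-0.04],[7,0,0],0.045],[[0,0,-0.08],[7,0,0],0.045],[[0,-0.003,-0.12],[7,0,0],0.045],[[0,-0.003,-0.16],[7,0,0],0.045],[[0,-0.003,-0.2],[7,0,0],0.045],[[0,-0.003,-0.24],[7,0,0],0.045],[[0,-0.003,-0.28],[7,0,0],0.045],[[0,-0.003,-0.31],[7,0,0],0.045],[[0,-0.003,-0.335],[7,0,0],0.045],[[0,-0.003,-0.335],[7,0,0],0.045]]'
python3 - <<'E'
from look import *
cs=np.array([[514.5,476],[527,365],[526.5,248.5]])
for n in("top","scene"):
    t=n+"2";snap(n,t);P=fitmugs([t])[0]
    for g in cs:
        c,k,sd,_,_=fit(P,g);print(n,c.round(1),k,sd.round(2))
    handles(t,cs);shaker(t,np.array([375,-210.]),15,75,20)
E
python3 go.py 480.8 254 58 -7
```

```text
clock: 7.03
eef_pos: [477.2, 257.1, 200.6]
ee_rot: [[0.0, 0.993, -0.114], [0.002, -0.114, -0.993], [-1.0, -0.0, -0.002]]
wrist_force: [1.0, -0.5, -0.4]
gripper_width: 45.1
top [513.4 475.5] 377 1.29
top [509.3 380.3] 62 3.34
top [524.7 246.6] 126 1.06
handle 0 23 23 -8.1 [588. 466.  63.]
handle 1 0 0 nan [nan nan nan]
handle 2 0 0 nan [nan nan nan]
shaker 70 [ 374.8 -212. ] 1.7
scene [532.  461.2] 306 3.64
scene [528.1 365.8] 712 2.22
scene [527.9 248.6] 802 1.99
handle 0 34 34 -7.1 [590. 467.  63.]
handle 1 50 34 -17.0 [600. 343.  63.]
handle 2 8 8 11.3 [601. 263.  75.]
shaker 275 [ 378.3 -209.8] 2.0
t 7.13 p [477.4 251.8 200.8] yaw -6.8 F [ 0.9 -1.6 -0.7] w 45.2 q [-52.  27.  26. 119. -19.  38. -21.]
shift m [ 0.1428  0.0031 -0.0026] turn [0.2 0.  0. ]
  return _methods._mean(a, axis=axis, dtype=dtype,
  ret = ret.dtype.type(ret / rcount)
look.py:10: RuntimeWarning: Mean of empty slice.
  print("handle",i,m.sum(),s.sum(),np.round(np.median(a[s]),1),P[m][s].mean(0).round(0))
  ret = um.true_divide(
```

View pics/scene2.png

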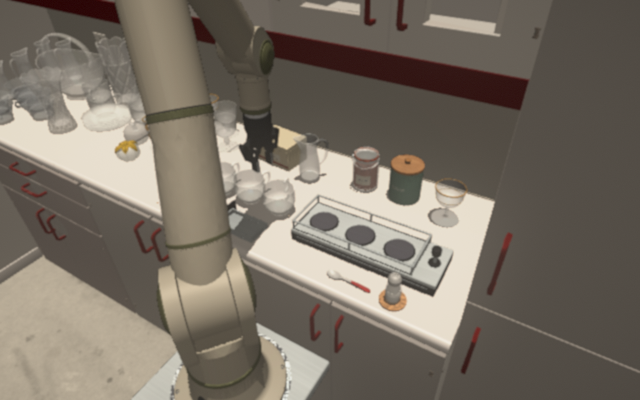

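```bash
python3 -m inch '[[[0.04,0.003,-0.001],[0,0,0],0.045],[[0.08,0.003,-0.001],[0,0,0],0.045],[[0.11,0.003,-0.001],[0,0,0],0.045],[[0.13,0.003,-0.001],[0,0,0],0.045],[[0.142,0.003,-0.001],[0,0,0],0.045],[[0.142,0.003,-0.001],[0,0,0],0.045]]' 60
python3 go.py 480.8 254 58 -7
```

```text
clock: 7.63
eef_pos: [480.2, 249.1, 56.9]
ee_rot: [[-0.003, 0.992, -0.124], [-0.003, -0.124, -0.992], [-1.0, -0.003, 0.003]]
wrist_force: [0.1, -0.3, 0.2]
gripper_width: 44.5
t 7.63 p [480.2 249.1  56.9] yaw -7.1 F [ 0.1 -0.3  0.2] w 44.5 q [-44.  39.  15. 124. -28.  20. -13.]
shift m [-0.0011  0.     -0.0049] turn [-0.1  0.2  0.2]
```

```bash
python3 -m inch '[[[0,0,-0.004],[0,0,0],0.045],[[0,0,-0.004],[0,0,0],0.03],[[0,0,-0.004],[0,0,0],0.015],[[0,0,-0.004],[0,0,0],0.0],[[0,0,-0.004],[0,0,0],0.0],[[0,0,-0.004],[0,0,0],0.0],[[0,0,-0.004],[0,0,0],0.0],[[0,0,-0.004],[0,0,0],0.0]]' 60
python3 -m inch '[[[-0.005,0,0],[0,0,0],0.0],[[-0.015,0,0],[0,0,0],0.0],[[-0.03,0,0],[0,0,0],0.0],[[-0.05,0,0],[0,0,0],0.0],[[-0.07,0,0],[0,0,0],0.0],[[-0.07,0,0],[0,0,0],0.0]]' 60
python3 go.py
```

```text
clock: 8.3
eef_pos: [481.7, 256.0, 60.0]
ee_rot: [[0.001, 0.993, -0.121], [0.001, -0.121, -0.993], [-1.0, 0.001, -0.001]]
wrist_force: [-2.5, -0.1, 7.5]
gripper_width: 1.6
clock: 8.8
eef_pos: [482.7, 256.1, 132.6]
ee_rot: [[0.004, 0.993, -0.121], [0.002, -0.121, -0.993], [-1.0, 0.003, -0.003]]
wrist_force: [-0.4, -0.2, -3.2]
gripper_width: 1.1
t 8.8 p [482.7 256.1 132.6] yaw -7.0 F [-0.4 -0.2 -3.2] w 1.1 q [-49.  32.  22. 122. -24.  30. -16.]
```

Run:
```python
from look import *
for n in("top","scene"):
    t=n+"3";snap(n,t);P=fitmugs([t])[0]
    c,k,sd,_,_=fit(P,(528,250),zlo=110,zhi=170);print(n,c.round(1),k,sd.round(2))
    c,k,sd,_,_=fit(P,(528,250),zlo=110,zhi=135);print(n,c.round(1),k,sd.round(2))
    c,k,sd,_,_=fit(P,(528,250),zlo=140,zhi=170);print(n,c.round(1),k,sd.round(2))
c=load("scene3");crop(c,200,100,340,230,4,"c3")
```

```text
top [526.8 245. ] 125 1.34
top [525.8 245.5] 43 1.11
top [527.8 244.9] 70 1.13
scene [529.6 245.9] 657 2.35
scene [529.3 246.3] 305 2.09
scene [530.  245.6] 289 2.59
```

View pics/c3.png

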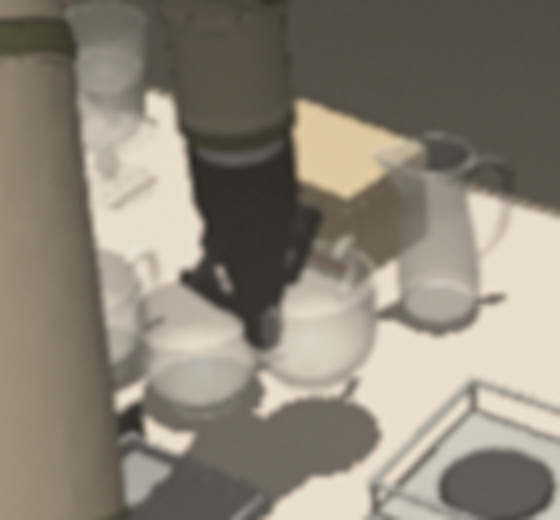

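```bash
python3 go.py 463.5 -157 165 -7
```

```text
t 8.9 p [481.6 256.1 129.9] yaw -6.9 F [-0.5 -0.3 -3.2] w 1.4 q [-49.  33.  22. 122. -24.  29. -16.]
shift m [-0.0355  0.032   0.4122] turn [ 0.1 -0.1 -0.1]
```

```bash
python3 -m inch '[[[-0.015,0,0],[0,0,0],0],[[-0.03,0,0.005],[0,0,0],0],[[-0.036,0.002,0.015],[0,0,0],0],[[-0.036,0.003,0.03],[0,0,0],0],[[-0.036,0.004,0.05],[0,0,0],0],[[-0.036,0.006,0.07],[0,0,0],0],[[-0.036,0.008,0.09],[0,0,0],0],[[-0.036,0.01,0.11],[0,0,0],0],[[-0.036,0.012,0.13],[0,0,0],0],[[-0.036,0.014,0.15],[0,0,0],0],[[-0.036,0.016,0.17],[0,0,0],0],[[-0.036,0.017,0.19],[0,0,0],0]]'
python3 -m inch '[[[0,0.001,0.02],[0,0,0],0],[[0,0.003,0.04],[0,0,0],0],[[0,0.005,0.06],[0,0,0],0],[[0,0.007,0.08],[0,0,0],0],[[0,0.008,0.1],[0,0,0],0],[[0,0.009,0.12],[0,0,0],0],[[0,0.01,0.14],[0,0,0],0],[[0,0.011,0.16],[0,0,0],0],[[0,0.012,0.18],[0,0,0],0],[[0,0.014,0.2],[0,0,0],0],[[0,0.015,0.215],[0,0,0],0],[[0,0.015,0.222],[0,0,0],0]]'
python3 -m inch '[[[0,0,0],[0,0,0],0],[[0,0,0],[0,0,0],0]]'
python3 - <<'E'
from look import *
for n in("top","scene"):
    t=n+"4";snap(n,t);P=fitmugs([t],(400,640,-260,-40))[0]
    for a,b in((135,200),(135,160),(165,200)):
        c,k,sd,_,_=fit(P,(509,-167),zlo=a,zhi=b);print(n,c.round(1),k,sd.round(2))
E
python3 go.py 463.5 -157 107 -7
```

```text
clock: 9.9
eef_pos: [474.3, 62.5, 164.0]
ee_rot: [[-0.001, 0.992, -0.122], [-0.001, -0.122, -0.992], [-1.0, -0.001, 0.001]]
wrist_force: [-0.5, 0.2, -2.7]
gripper_width: 1.4
clock: 10.9
eef_pos: [461.7, -160.2, 164.2]
ee_rot: [[-0.001, 0.992, -0.125], [-0.001, -0.125, -0.992], [-1.0, -0.001, 0.001]]
wrist_force: [0.0, -0.2, -3.2]
gripper_width: 1.1
clock: 11.07
eef_pos: [462.4, -157.2, 164.4]
ee_rot: [[-0.001, 0.992, -0.122], [0.001, -0.122, -0.992], [-1.0, -0.001, -0.0]]
wrist_force: [0.1, 0.4, -3.2]
gripper_width: 1.0
top [ 506.8 -163.8] 203 1.78
top [ 505.5 -164.4] 67 1.61
top [ 507.9 -163.6] 125 1.79
scene [ 509.3 -166.2] 879 2.06
scene [ 509.  -165.5] 365 1.98
scene [ 509.6 -166.7] 437 2.05
t 11.17 p [ 463.  -156.2  164.7] yaw -6.9 F [-1.2  0.4 -2.3] w 0.5 q [ -2.  26.  20. 127. -18.  29.  24.]
shift m [0.0577 0.0006 0.0007] turn [ 0.1 -0.   0. ]
```

```bash
python3 -m inch '[[[0.015,0.001,0.002],[0,0,0],0],[[0.03,0.001,0.002],[0,0,0],0],[[0.042,0.001,0.002],[0,0,0],0],[[0.05,0.001,0.002],[0,0,0],0],[[0.053,0.001,0.002],[0,0,0],0],[[0.055,0.001,0.002],[0,0,0],0],[[0.056,0.001,0.002],[0,0,0],0],[[0.056,0.001,0.002],[0,0,0],0]]'
python3 -m inch '[[[0.001,0,0],[0,0,0],0],[[0.001,0,0],[0,0,0],0]]'
python3 -m inch '[[[0.001,0,0],[0,0,0],0],[[0.001,0,0],[0,0,0],0]]'
```

```text
clock: 11.83
eef_pos: [464.3, -159.2, 109.3]
ee_rot: [[0.0, 0.993, -0.121], [-0.0, -0.121, -0.993], [-1.0, 0.0, 0.0]]
wrist_force: [-0.2, 0.5, -3.1]
gripper_width: 1.2
clock: 12.0
eef_pos: [464.3, -159.3, 108.3]
ee_rot: [[0.001, 0.993, -0.121], [-0.0, -0.121, -0.993], [-1.0, 0.001, 0.0]]
wrist_force: [-0.9, 0.7, -2.2]
gripper_width: 1.1
clock: 12.17
eef_pos: [464.1, -159.4, 107.3]
ee_rot: [[0.0, 0.993, -0.121], [-0.0, -0.121, -0.993], [-1.0, 0.0, 0.0]]
wrist_force: [-1.4, 0.2, 3.0]
gripper_width: 1.2
```

```bash
python3 -m inch '[[[0,0,0],[0,0,0],0.01],[[0,0,0],[0,0,0],0.02],[[0,0,0],[0,0,0],0.03],[[0,0,0],[0,0,0],0.04],[[0,0,0],[0,0,0],0.045],[[-0.02,0,0],[0,0,0],0.045],[[-0.05,0,0],[0,0,0],0.045],[[-0.08,0,0],[0,0,0],0.045],[[-0.1,0,0],[0,0,0],0.045],[[-0.1,0,0],[0,0,0],0.045]]'
python3 go.py 481 365 200 0
```

```text
clock: 13.0
eef_pos: [465.6, -159.9, 210.5]
ee_rot: [[0.006, 0.993, -0.121], [-0.001, -0.121, -0.993], [-1.0, 0.006, 0.0]]
wrist_force: [0.6, 0.2, -0.5]
gripper_width: 45.2
t 13.0 p [ 465.6 -159.9  210.5] yaw -7.0 F [ 0.6  0.2 -0.5] w 45.2 q [ -5.  22.  23. 125. -15.  36.  22.]
shift m [ 0.0101 -0.0486 -0.5229] turn [-7.   0.  -0.3]
```

```bash
python3 -m inch '[[[0.01,-0.048,-0.52],[-7,0,0],0.045],[[0.01,-0.048,-0.52],[-7,0,0],0.045],[[0.01,-0.048,-0.52],[-7,0,0],0.045],[[0.01,-0.048,-0.52],[-7,0,0],0.045],[[0.01,-0.048,-0.52],[-7,0,0],0.045],[[0.01,-0.048,-0.52],[-7,0,0],0.045],[[0.01,-0.048,-0.52],[-7,0,0],0.045],[[0.01,-0.048,-0.52],[-7,0,0],0.045],[[0.01,-0.048,-0.52],[-7,0,0],0.045],[[0.01,-0.048,-0.52],[-7,0,0],0.045],[[0.01,-0.048,-0.52],[-7,0,0],0.045],[[0.01,-0.048,-0.52],[-7,0,0],0.045]]'
python3 -m inch '[[[0,0,0],[0,0,0],0.045],[[0,0,0],[0,0,0],0.045]]'
python3 - <<'E' 2>/dev/null
from look import *
cs=np.array([[514.5,476],[527,365]])
for n in("top","scene"):
    t=n+"5";snap(n,t);P=fitmugs([t])[0]
    for g in cs:
        c,k,sd,_,_=fit(P,g);print(n,c.round(1),k,sd.round(2))
    handles(t,cs)
    P=fitmugs([t],(400,640,-260,-40))[0];c,k,sd,_,_=fit(P,(509,-167),zlo=85,zhi=140);print("plate1 mug",c.round(1),k,sd.round(2));tray(t)
c=load("scene5");crop(c,200,140,470,320,2.9,"c5")
E
python3 go.py 481 365 58 0
```

```text
clock: 14.0
eef_pos: [478.1, 342.5, 196.7]
ee_rot: [[-0.001, 1.0, 0.001], [-0.0, 0.001, -1.0], [-1.0, -0.001, 0.0]]
wrist_force: [1.2, -0.8, -0.6]
gripper_width: 45.1
clock: 14.17
eef_pos: [477.8, 343.2, 196.1]
ee_rot: [[-0.001, 1.0, 0.006], [-0.0, 0.006, -1.0], [-1.0, -0.001, 0.0]]
wrist_force: [0.5, -0.6, -0.3]
gripper_width: 45.2
top [514.5 476. ] 0 nan
top [525.4 363.3] 137 1.31
handle 0 0 0 nan [nan nan nan]
handle 1 19 19 -18.0 [598. 342.  63.]
plate1 mug [ 507.1 -167. ] 351 1.28
t 14.22 p [478.1 340.8 196.3] yaw 0.2 F [ 0.7 -1.4 -0. ] w 45.1 q [-56.  29.  22. 113. -16.  40. -24.]
shift m [ 0.1383  0.0031 -0.0243] turn [0.2 0.1 0.1]
```

```bash
python3 -m inch '[[[0,0.003,-0.024],[0,0,0],0.045],[[0,0.003,-0.024],[0,0,0],0.045],[[0,0.003,-0.024],[0,0,0],0.045]]'
python3 - <<'E' 2>&1 | grep -v arn
from look import *
t="scene5";snap("scene",t);P=fitmugs([t])[0]
for g in [[514.5,476],[527,365]]:
    c,k,sd,_,_=fit(P,g);print(c.round(1),k,sd.round(2))
P=fitmugs([t],(400,640,-260,-40))[0];c,k,sd,_,_=fit(P,(509,-167),zlo=85,zhi=140);print("plate1 mug",c.round(1),k,sd.round(2))
c=load("scene5");crop(c,200,140,470,320,2.9,"c5")
E
python3 go.py 481 365 58 0
```

```text
clock: 14.47
eef_pos: [481.9, 363.7, 197.1]
ee_rot: [[-0.0, 1.0, 0.0], [-0.0, 0.0, -1.0], [-1.0, -0.0, 0.0]]
wrist_force: [-0.4, -0.7, -0.0]
gripper_width: 44.7
[517.2 475.7] 424 2.6
[528.1 365.5] 766 2.05
plate1 mug [ 509.2 -167.4] 1111 1.53
t 14.52 p [481.9 362.8 197.2] yaw -0.0 F [-0.1 -0.5 -0.6] w 44.9 q [-57.  30.  22. 111. -16.  41. -26.]
shift m [ 0.1392 -0.0008 -0.0023] turn [-0.  0.  0.]
```

View pics/c5.png

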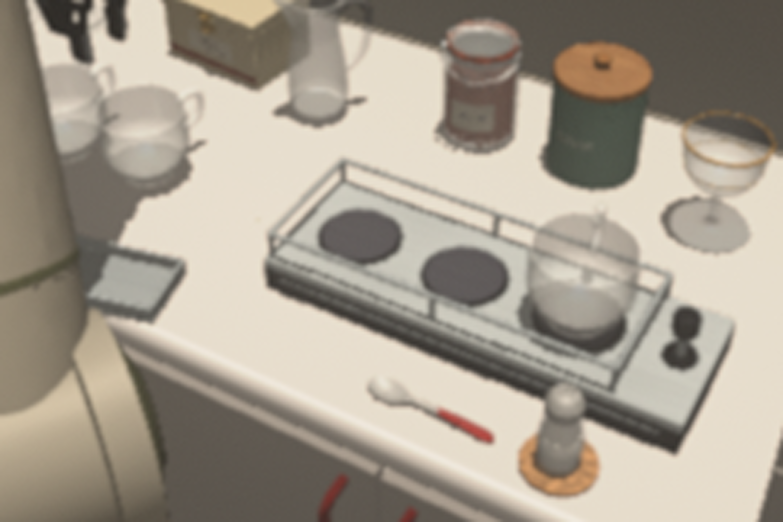

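```bash
python3 -m inch '[[[0.04,0,-0.002],[0,0,0],0.045],[[0.08,0,-0.002],[0,0,0],0.045],[[0.11,0,-0.002],[0,0,0],0.045],[[0.13,0,-0.002],[0,0,0],0.045],[[0.139,0,-0.002],[0,0,0],0.045],[[0.139,0,-0.002],[0,0,0],0.045]]' 60
python3 go.py 481 365 58 0
```

```text
clock: 15.02
eef_pos: [481.4, 364.2, 56.8]
ee_rot: [[-0.002, 1.0, -0.001], [-0.003, -0.001, -1.0], [-1.0, -0.002, 0.003]]
wrist_force: [-0.4, 0.6, 0.9]
gripper_width: 45.5
t 15.02 p [481.4 364.2  56.8] yaw -0.1 F [-0.4  0.6  0.9] w 45.5 q [-52.  41.  15. 116. -22.  26. -21.]
shift m [-0.0012 -0.0004 -0.0008] turn [-0.1  0.2  0.1]
```

```bash
python3 -m inch '[[[-0.001,0,0],[0,0,0],0.045],[[-0.001,0,0],[0,0,0],0.03],[[-0.001,0,0],[0,0,0],0.015],[[-0.001,0,0],[0,0,0],0.0],[[-0.001,0,0],[0,0,0],0.0],[[-0.001,0,0],[0,0,0],0.0],[[-0.001,0,0],[0,0,0],0.0],[[-0.001,0,0],[0,0,0],0.0]]' 60
python3 -m inch '[[[-0.005,0,0],[0,0,0],0.0],[[-0.015,0,0],[0,0,0],0.0],[[-0.03,0,0],[0,0,0],0.0],[[-0.05,0,0],[0,0,0],0.0],[[-0.07,0,0],[0,0,0],0.0],[[-0.09,0,0],[0,0,0],0.0],[[-0.105,0,0],[0,0,0],0.0],[[-0.105,0,0],[0,0,0],0.0]]' 60
python3 - <<'E' 2>&1 | grep -v arn
from look import *
for n in("top","scene"):
    t=n+"6";snap(n,t);P=fitmugs([t])[0]
    c,k,sd,_,_=fit(P,(528,365),zlo=145,zhi=200);print(n,c.round(1),k,sd.round(2))
E
python3 go.py
```

```text
clock: 15.68
eef_pos: [481.7, 367.1, 60.4]
ee_rot: [[0.001, 1.0, 0.001], [0.001, 0.001, -1.0], [-1.0, 0.001, -0.001]]
wrist_force: [-4.0, 0.0, 8.2]
gripper_width: 1.2
clock: 16.35
eef_pos: [482.9, 366.9, 167.8]
ee_rot: [[0.003, 1.0, 0.0], [0.003, 0.0, -1.0], [-1.0, 0.003, -0.003]]
wrist_force: [-0.7, -0.0, -2.7]
gripper_width: 1.1
top [528.6 362.8] 220 1.81
scene [530.6 363.9] 633 2.39
t 16.45 p [481.6 366.5 164.8] yaw 0.1 F [-0.6 -0.2 -4. ] w 1.3 q [-56.  33.  20. 113. -18.  38. -24.]
```

```bash
python3 -m inch '[[[0,0,0.005],[0,0,0],0],[[0,-0.001,0.015],[0,0,0],0],[[0,-0.002,0.03],[0,0,0],0],[[0,-0.003,0.05],[0,0,0],0],[[0,-0.004,0.07],[0,0,0],0],[[0,-0.005,0.09],[0,0,0],0],[[0,-0.006,0.11],[0,0,0],0],[[0,-0.007,0.13],[0,0,0],0],[[0,-0.008,0.15],[0,0,0],0],[[0,-0.009,0.17],[0,0,0],0],[[0,-0.01,0.19],[0,0,0],0],[[0,-0.011,0.21],[0,0,0],0]]'
python3 -m inch '[[[0,-0.001,0.02],[0,0,0],0],[[0,-0.002,0.04],[0,0,0],0],[[0,-0.003,0.06],[0,0,0],0],[[0,-0.004,0.08],[0,0,0],0],[[0,-0.005,0.1],[0,0,0],0],[[0,-0.006,0.12],[0,0,0],0],[[0,-0.007,0.14],[0,0,0],0],[[0,-0.008,0.16],[0,0,0],0],[[0,-0.009,0.18],[0,0,0],0],[[0,-0.01,0.195],[0,0,0],0],[[0,-0.011,0.201],[0,0,0],0],[[0,-0.011,0.201],[0,0,0],0]]'
python3 -m inch '[[[0,0,0],[0,0,0],0],[[0,0,0],[0,0,0],0]]'
python3 - <<'E'
from look import *
for n in("top","scene"):
    t=n+"7";snap(n,t);P=fitmugs([t],(400,640,-150,60))[0]
    c,k,sd,_,_=fit(P,(508,-48),zlo=145,zhi=200);print(n,c.round(1),k,sd.round(2))
E
python3 go.py 460.5 -45 107.5 0
```

```text
clock: 17.45
eef_pos: [469.9, 153.6, 164.0]
ee_rot: [[-0.001, 1.0, -0.001], [-0.001, -0.001, -1.0], [-1.0, -0.001, 0.001]]
wrist_force: [0.7, 0.0, -3.8]
gripper_width: 1.3
clock: 18.45
eef_pos: [458.7, -46.9, 164.3]
ee_rot: [[-0.001, 1.0, -0.003], [-0.001, -0.003, -1.0], [-1.0, -0.001, 0.001]]
wrist_force: [-0.4, -0.0, -4.8]
gripper_width: 1.4
clock: 18.62
eef_pos: [459.9, -43.9, 164.3]
ee_rot: [[-0.0, 1.0, 0.001], [0.0, 0.001, -1.0], [-1.0, -0.0, -0.0]]
wrist_force: [0.7, -0.2, -4.4]
gripper_width: 1.2
top [504.7 -43.4] 98 1.19
scene [507.4 -46.1] 659 1.88
t 18.72 p [460.1 -43.6 164.3] yaw 0.1 F [ 0.4 -0.4 -3.4] w 1.2 q [-14.  24.  16. 130. -15.  27.  15.]
shift m [0.0568 0.0004 0.0014] turn [ 0.1 -0.   0. ]
```

```bash
python3 -m inch '[[[0.015,0.002,0.002],[0,0,0],0],[[0.03,0.002,0.003],[0,0,0],0],[[0.042,0.002,0.003],[0,0,0],0],[[0.05,0.002,0.003],[0,0,0],0],[[0.053,0.002,0.003],[0,0,0],0],[[0.055,0.002,0.003],[0,0,0],0],[[0.056,0.002,0.003],[0,0,0],0],[[0.056,0.002,0.003],[0,0,0],0]]'
python3 -m inch '[[[0.001,0,0],[0,0,0],0],[[0.001,0,0],[0,0,0],0]]'
```

```text
clock: 19.38
eef_pos: [462.3, -47.5, 108.7]
ee_rot: [[0.001, 1.0, 0.001], [0.0, 0.001, -1.0], [-1.0, 0.001, -0.0]]
wrist_force: [-0.3, 0.0, -3.8]
gripper_width: 1.3
clock: 19.55
eef_pos: [462.3, -47.6, 107.8]
ee_rot: [[0.001, 1.0, 0.001], [0.0, 0.001, -1.0], [-1.0, 0.001, -0.0]]
wrist_force: [-0.8, 0.3, -1.0]
gripper_width: 1.3
```

```bash
python3 -m inch '[[[0.001,0,0],[0,0,0],0],[[0.001,0,0],[0,0,0],0],[[0.001,0,0],[0,0,0],0.01],[[0.001,0,0],[0,0,0],0.02],[[0.001,0,0],[0,0,0],0.03],[[0.001,0,0],[0,0,0],0.04],[[0.001,0,0],[0,0,0],0.045],[[-0.02,0,0],[0,0,0],0.045],[[-0.05,0,0],[0,0,0],0.045],[[-0.08,0,0],[0,0,0],0.045],[[-0.1,0,0],[0,0,0],0.045],[[-0.1,0,0],[0,0,0],0.045]]'
python3 go.py 469 467.5 200 10.5
```

```text
clock: 20.55
eef_pos: [463.7, -47.8, 210.8]
ee_rot: [[0.006, 1.0, 0.001], [0.0, 0.001, -1.0], [-1.0, 0.006, -0.0]]
wrist_force: [1.1, -0.1, 0.3]
gripper_width: 45.0
t 20.55 p [463.7 -47.8 210.8] yaw 0.0 F [ 1.1 -0.1  0.3] w 45.0 q [-16.  20.  20. 127. -12.  34.  13.]
shift m [ 0.011   0.0055 -0.5153] turn [-10.5   0.   -0.3]
```

```bash
python3 -m inch '[[[0.01,0.005,-0.51],[-10.5,0,0],0.045],[[0.01,0.005,-0.51],[-10.5,0,0],0.045],[[0.01,0.005,-0.51],[-10.5,0,0],0.045],[[0.01,0.005,-0.51],[-10.5,0,0],0.045],[[0.01,0.005,-0.51],[-10.5,0,0],0.045],[[0.01,0.005,-0.51],[-10.5,0,0],0.045],[[0.01,0.005,-0.51],[-10.5,0,0],0.045],[[0.01,0.005,-0.51],[-10.5,0,0],0.045],[[0.01,0.005,-0.51],[-10.5,0,0],0.045],[[0.01,0.005,-0.51],[-10.5,0,0],0.045],[[0.01,0.005,-0.51],[-10.5,0,0],0.045],[[0.01,0.005,-0.51],[-10.5,0,0],0.045]]'
python3 -m inch '[[[0,0,0],[0,0,0],0.045],[[0,0,0],[0,0,0],0.045]]'
python3 - <<'E' 2>&1 | grep -v arn
from look import *
for n in("top","scene"):
    t=n+"8";snap(n,t);P=fitmugs([t])[0]
    c,k,sd,_,_=fit(P,[514.5,476]);print(n,c.round(1),k,sd.round(2))
    handles(t,np.array([[514.5,476]]))
    for y in(-167,-48):
        P=fitmugs([t],(400,640,y-60,y+60))[0];c,k,sd,_,_=fit(P,(508,y),zlo=85,zhi=140);print("placed",c.round(1),k,sd.round(2))
for n in("top8","scene8"):
    try: tray(n)
    except Exception as e: print(e)
E
python3 go.py 469 467.5 58 10.5
```

```text
clock: 21.55
eef_pos: [465.9, 454.3, 196.6]
ee_rot: [[-0.001, 0.983, 0.183], [-0.001, 0.183, -0.983], [-1.0, -0.001, 0.0]]
wrist_force: [0.8, -0.2, -0.4]
gripper_width: 45.2
clock: 21.72
eef_pos: [465.2, 455.0, 195.9]
ee_rot: [[-0.001, 0.982, 0.187], [-0.001, 0.187, -0.982], [-1.0, -0.001, 0.0]]
wrist_force: [-0.7, -1.5, -0.6]
gripper_width: 45.3
  print("panel n",len(pan),"mid",pan.mean(0).round(1),"ext",np.ptp(pan@[vx,vy]).round(),"normal yaw",np.degrees(np.arctan2(-n[0],n[1])).round(1),"rib",len(rib),rib.mean(0).round(1),"smax",s.max().round())
  ret = um.true_divide(
top [513.6 474.2] 221 1.47
handle 0 22 22 -8.1 [588. 466.  62.]
placed [ 507.1 -167. ] 348 1.27
placed [505.6 -48.4] 301 1.32
scene [517.1 475.7] 554 2.38
handle 0 34 34 -7.5 [590. 467.  63.]
placed [ 509.2 -167.2] 1112 1.54
placed [507.9 -48.7] 1027 1.62
panel n 61 mid [359.8 360.5] ext 65.0 normal yaw 11.1 rib 50 [335.8 389.9] smax 62.0
panel n 6 mid [389.9 362.6] ext 20.0 normal yaw 52.1 rib 0 [nan nan] smax 1.0
t 21.82 p [466.5 451.2 196.6] yaw 10.5 F [-0.1 -0.7 -0.8] w 45.0 q [-60.  33.  16. 105. -13.  44. -26.]
shift m [ 0.1386  0.0056 -0.0158] turn [0.  0.1 0.1]
```

View pics/top8.png

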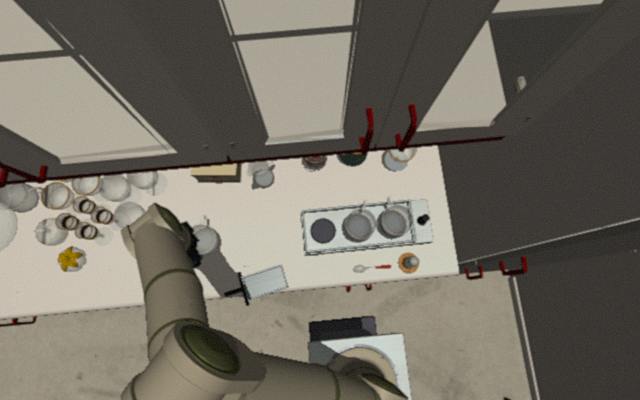

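```bash
python3 -m inch '[[[0,0.006,-0.015],[0,0,0],0.045],[[0,0.006,-0.015],[0,0,0],0.045],[[0.04,0.006,-0.015],[0,0,0],0.045],[[0.08,0.006,-0.015],[0,0,0],0.045],[[0.1,0.006,-0.015],[0,0,0],0.045],[[0.1,0.006,-0.015],[0,0,0],0.045],[[0.1,0.006,-0.015],[0,0,0],0.045]]' 60
python3 go.py 470 466.7 58 10.5
```

```text
clock: 22.4
eef_pos: [470.0, 466.3, 97.2]
ee_rot: [[-0.001, 0.983, 0.181], [-0.002, 0.181, -0.983], [-1.0, -0.002, 0.002]]
wrist_force: [0.0, 0.6, 0.7]
gripper_width: 44.6
t 22.4 p [470.  466.3  97.2] yaw 10.4 F [0.  0.6 0.7] w 44.6 q [-58.  40.  14. 107. -15.  35. -25.]
shift m [ 0.0392  0.0001 -0.0004] turn [-0.   0.1  0.1]
```

```bash
python3 -m inch '[[[0.02,0,0],[0,0,0],0.045],[[0.034,0,0],[0,0,0],0.045],[[0.038,0,0],[0,0,0],0.045],[[0.038,0,0],[0,0,0],0.03],[[0.038,0,0],[0,0,0],0.015],[[0.038,0,0],[0,0,0],0],[[0.038,0,0],[0,0,0],0],[[0.038,0,0],[0,0,0],0],[[0.038,0,0],[0,0,0],0],[[0.038,0,0],[0,0,0],0]]' 60
python3 -m inch '[[[-0.005,0,0],[0,0,0],0.0],[[-0.015,0,0],[0,0,0],0.0],[[-0.03,0,0],[0,0,0],0.0],[[-0.05,0,0],[0,0,0],0.0],[[-0.07,0,0],[0,0,0],0.0],[[-0.09,0,0],[0,0,0],0.0],[[-0.105,0,0],[0,0,0],0.0],[[-0.105,0,0],[0,0,0],0.0]]' 60
python3 - <<'E' 2>&1 | grep -v arn
from look import *
for n in("top","scene"):
    t=n+"9";snap(n,t);P=fitmugs([t])[0]
    c,k,sd,_,_=fit(P,(517,475),zlo=145,zhi=200);print(n,c.round(1),k,sd.round(2))
E
python3 go.py 461 71 165 0
```

```text
clock: 23.23
eef_pos: [470.0, 468.8, 60.8]
ee_rot: [[0.001, 0.983, 0.183], [0.002, 0.183, -0.983], [-1.0, 0.001, -0.001]]
wrist_force: [-1.2, -0.0, 7.3]
gripper_width: 1.1
clock: 23.9
eef_pos: [470.9, 468.8, 168.3]
ee_rot: [[0.003, 0.983, 0.183], [0.003, 0.183, -0.983], [-1.0, 0.004, -0.003]]
wrist_force: [1.5, 0.4, -2.8]
gripper_width: 1.2
top [516.5 474.6] 286 1.88
scene [518.2 474.9] 558 2.47
t 24.0 p [469.6 468.  165. ] yaw 10.5 F [-0.5 -0.6 -4.3] w 1.5 q [-60.  36.  16. 105. -14.  42. -26.]
shift m [-2.000e-04 -8.110e-02  3.888e-01] turn [10.5 -0.  -0. ]
```

```bash
python3 -m inch '[[[0,-0.001,0.005],[0,0,0],0],[[0,-0.003,0.015],[0,0,0],0],[[0,-0.006,0.03],[0,0,0],0],[[0,-0.01,0.05],[0,0,0],0],[[0,-0.015,0.07],[0,0,0],0],[[0,-0.019,0.09],[0,0,0],0],[[0,-0.023,0.11],[0,0,0],0],[[0,-0.027,0.13],[0,0,0],0],[[0,-0.032,0.15],[0,0,0],0],[[0,-0.036,0.17],[0,0,0],0],[[0,-0.04,0.19],[0,0,0],0],[[0,-0.044,0.21],[0,0,0],0]]'
python3 -m inch '[[[0,-0.004,0.02],[0,0,0],0],[[0,-0.008,0.04],[0,0,0],0],[[0,-0.012,0.06],[0,0,0],0],[[0,-0.016,0.08],[0,0,0],0],[[0,-0.02,0.1],[0,0,0],0],[[0,-0.025,0.12],[0,0,0],0],[[0,-0.03,0.14],[0,0,0],0],[[0,-0.035,0.16],[0,0,0],0],[[0,-0.038,0.175],[0,0,0],0],[[0,-0.04,0.185],[0,0,0],0],[[0,-0.04,0.185],[0,0,0],0],[[0,-0.04,0.185],[0,0,0],0]]'
python3 -m inch '[[[0,0,0],[0,0,0],0],[[0,0,0],[0,0,0],0]]'
python3 - <<'E'
from look import *
for n in("top","scene"):
    t=n+"10";snap(n,t);P=fitmugs([t],(400,640,10,150))[0]
    c,k,sd,_,_=fit(P,(507,71),zlo=145,zhi=200);print(n,c.round(1),k,sd.round(2))
E
python3 go.py
```

```text
clock: 25.0
eef_pos: [464.1, 251.2, 163.9]
ee_rot: [[-0.001, 0.983, 0.182], [-0.002, 0.182, -0.983], [-1.0, -0.002, 0.001]]
wrist_force: [-0.1, -1.1, -3.9]
gripper_width: 1.5
clock: 26.0
eef_pos: [459.2, 63.9, 164.4]
ee_rot: [[-0.001, 0.983, 0.182], [-0.0, 0.182, -0.983], [-1.0, -0.001, 0.0]]
wrist_force: [-0.5, 1.0, -3.3]
gripper_width: 1.4
clock: 26.17
eef_pos: [459.5, 65.4, 164.5]
ee_rot: [[-0.0, 0.983, 0.184], [0.0, 0.184, -0.983], [-1.0, -0.0, -0.0]]
wrist_force: [0.8, -0.0, -2.9]
gripper_width: 1.2
top [603.9 105.8] 8 2.02
scene [505.9  72.9] 620 1.99
t 26.27 p [459.5  65.3 164.5] yaw 10.6 F [-0.5  0.5 -4.1] w 1.4 q [-24.  24.  12. 130. -11.  27.   8.]
```

```bash
python3 -m inch '[[[0.015,0,0.002],[0,0,0],0],[[0.03,0,0.003],[0,0,0],0],[[0.042,0,0.003],[0,0,0],0],[[0.05,0,0.003],[0,0,0],0],[[0.053,0,0.003],[0,0,0],0],[[0.055,0,0.003],[0,0,0],0],[[0.056,0,0.003],[0,0,0],0],[[0.056,0,0.003],[0,0,0],0]]'
python3 -m inch '[[[0.001,0,0],[0,0,0],0],[[0.001,0,0],[0,0,0],0]]'
```

```text
clock: 26.93
eef_pos: [460.2, 61.6, 108.9]
ee_rot: [[0.0, 0.983, 0.183], [0.0, 0.183, -0.983], [-1.0, 0.0, -0.0]]
wrist_force: [-1.2, -0.7, -3.2]
gripper_width: 1.1
clock: 27.1
eef_pos: [460.1, 61.5, 108.1]
ee_rot: [[0.001, 0.983, 0.183], [0.0, 0.183, -0.983], [-1.0, 0.001, -0.0]]
wrist_force: [-0.6, -0.6, 0.8]
gripper_width: 1.3
```

```bash
python3 -m inch '[[[0.001,0,0],[0,0,0],0],[[0.001,0,0],[0,0,0],0],[[0.001,0,0],[0,0,0],0.01],[[0.001,0,0],[0,0,0],0.02],[[0.001,0,0],[0,0,0],0.03],[[0.001,0,0],[0,0,0],0.04],[[0.001,0,0],[0,0,0],0.045],[[-0.02,0,0],[0,0,0],0.045],[[-0.05,0,0],[0,0,0],0.045],[[-0.08,0,0],[0,0,0],0.045],[[-0.1,0,0],[0,0,0],0.045],[[-0.1,0,0],[0,0,0],0.045]]'
python3 - <<'E' 2>&1 | grep -v arn
from look import *
for n in("top","scene"):
    t=n+"11";snap(n,t)
    for y in(-167,-48,71):
        P=fitmugs([t],(400,640,y-60,y+60))[0];c,k,sd,_,_=fit(P,(508,y),zlo=85,zhi=140);print("placed",c.round(1),k,sd.round(2))
a=load("top11");crop(a,190,230,310,310,3.2,"a");b=load("scene11");crop(b,170,160,450,300,2,"b")
A,B=cv2.imread("pics/a.png"),cv2.imread("pics/b.png");w=max(A.shape[1],B.shape[1])
cv2.imwrite("pics/c11.png",np.vstack([cv2.copyMakeBorder(x,0,0,0,w-x.shape[1],cv2.BORDER_CONSTANT) for x in(A,B)]))
for n in("top11","scene11"):
    try: tray(n)
    except Exception as e: print(e)
E
python3 go.py
```

```text
clock: 28.1
eef_pos: [461.7, 61.6, 211.0]
ee_rot: [[0.006, 0.983, 0.183], [0.002, 0.183, -0.983], [-1.0, 0.006, -0.001]]
wrist_force: [1.1, -0.2, 0.1]
gripper_width: 44.9
placed [ 507. -167.] 356 1.31
placed [506.  -49.2] 165 1.63
placed [500.8  70.1] 25 1.1
placed [ 509.2 -167.3] 1112 1.51
placed [507.9 -48.7] 1025 1.56
placed [505.2  69.7] 938 1.71
panel n 58 mid [360.8 360.7] ext 67.0 normal yaw 9.1 rib 42 [335.2 389.6] smax 58.0
too many indices for array: array is 1-dimensional, but 2 were indexed
t 28.2 p [460.3  61.7 208.1] yaw 10.6 F [-0.7 -0.7 -0.8] w 44.6 q [-26.  20.  15. 127.  -9.  34.   6.]
```

View pics/c11.png

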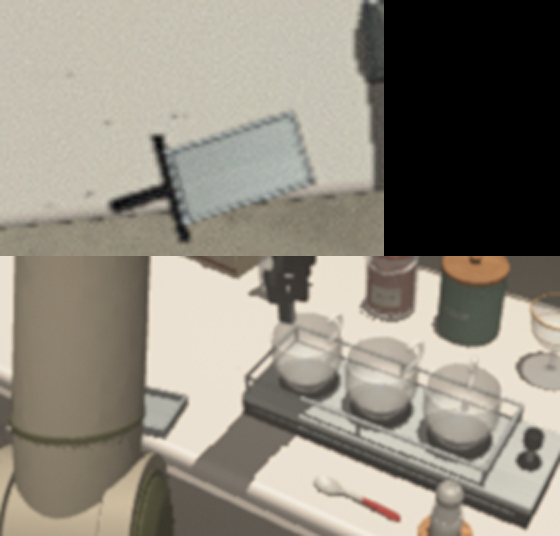

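```bash
python3 - <<'E' 2>&1 | grep -v arn
from look import *
c=load("top11")
px=lambda u,v,z:onz(c,190+(u+.5)/3.2-.5,230+(v+.5)/3.2-.5,z).round(1)[:2]
p0,p1=px(157,135,38),px(184,240,38);print("panel ends",p0,p1,(p0+p1)/2,np.degrees(np.arctan2(*(p0-p1)[::-1])))
r0,r1=px(112,207,36),px(168,189,36);print("rib",r0,r1,np.degrees(np.arctan2(*(r0-r1)[::-1])))
s=[px(*q,20) for q in((167,153),(293,113),(315,183),(190,222))];print("steel",*s,np.mean(s,0))
print("edge",px(0,227,0),px(384,190,0))
g=c["image"].mean(-1);P=cloud(c)
m=(g<70)&(P[...,2]>24)&(P[...,2]<45)&(P[...,0]>270)&(P[...,0]<450)&(P[...,1]>300)&(P[...,1]<460)
Q=np.array([onz(c,u,v,36.5)[:2] for v,u in np.argwhere(m)])
print(len(Q),cv2.minAreaRect(Q.astype(np.float32)))
# axis by known yaw scan free: project
for yaw in(16,):
    pass
d=(r0-r1)/np.linalg.norm(r0-r1);mid=(p0+p1)/2
s_=(Q-mid)@d;rib=Q[s_>12];l=cv2.fitLine(rib.astype(np.float32),cv2.DIST_HUBER,0,.01,.01).ravel();print("rib fit",len(rib),l,np.degrees(np.arctan2(l[1],l[0])),rib.mean(0),s_.max())
pan=Q[abs(s_)<8];l=cv2.fitLine(pan.astype(np.float32),cv2.DIST_HUBER,0,.01,.01).ravel();print("pan fit",len(pan),l,np.degrees(np.arctan2(l[1],l[0])),pan.mean(0))
E
```

```text
panel ends [397.5 366.1] [288.2 344. ] [342.85 355.05] 11.430851983936066
rib [328.5 416.6] [341.2 358. ] 102.22823564628567
steel [379.2 360. ] [408.3 224.5] [333.2 207. ] [305.9 339.9] [356.65 282.85]
edge [320.2 543.9] [319.6 136. ]
139 ((335.81549072265625, 383.58514404296875), (107.4480209350586, 66.2974853515625), 12.379159927368164)
rib fit 51 [ 2.2275214e-01 -9.7487509e-01  3.3367532e+02  3.9217410e+02] -77.129265 [333.61362773 392.49975088] 62.51968791138669
pan fit 83 [9.7895610e-01 2.0407100e-01 3.4037387e+02 3.5557019e+02] 11.775121 [339.15225179 355.45920812]
```

```bash
python3 go.py 333.5 387 120 12
```

```text
t 28.2 p [460.3  61.7 208.1] yaw 10.6 F [-0.7 -0.7 -0.8] w 44.6 q [-26.  20.  15. 127.  -9.  34.   6.]
shift m [ 0.0881 -0.0652 -0.343 ] turn [-1.4 -0.  -0.1]
```

```bash
python3 -m inch '[[[0,-0.007,-0.035],[-1.4,0,0],0.045],[[0,-0.014,-0.07],[-1.4,0,0],0.045],[[0,-0.021,-0.11],[-1.4,0,0],0.045],[[0,-0.028,-0.15],[-1.4,0,0],0.045],[[0,-0.035,-0.19],[-1.4,0,0],0.045],[[0,-0.042,-0.225],[-1.4,0,0],0.045],[[0,-0.05,-0.26],[-1.4,0,0],0.045],[[0.03,-0.057,-0.3],[-1.4,0,0],0.045],[[0.06,-0.062,-0.33],[-1.4,0,0],0.045],[[0.088,-0.065,-0.343],[-1.4,0,0],0.045],[[0.088,-0.065,-0.343],[-1.4,0,0],0.045],[[0.088,-0.065,-0.343],[-1.4,0,0],0.045]]'
python3 - <<'E'
from look import *
c=snap("top","top12");crop(c,190,230,310,310,6,"c12")
E
python3 go.py 333.5 387 14 12
```

```text
clock: 29.2
eef_pos: [331.6, 386.1, 116.4]
ee_rot: [[-0.004, 0.978, 0.209], [-0.006, 0.209, -0.978], [-1.0, -0.005, 0.005]]
wrist_force: [0.0, -0.7, -0.1]
gripper_width: 45.0
t 29.25 p [332.8 385.6 118. ] yaw 12.0 F [-0.5 -0.1  0.7] w 44.8 q [-63.  31.  10. 126. -13.  24. -30.]
shift m [ 0.104   0.0013 -0.0016] turn [-0.   0.2  0.2]
```

View pics/c12.png

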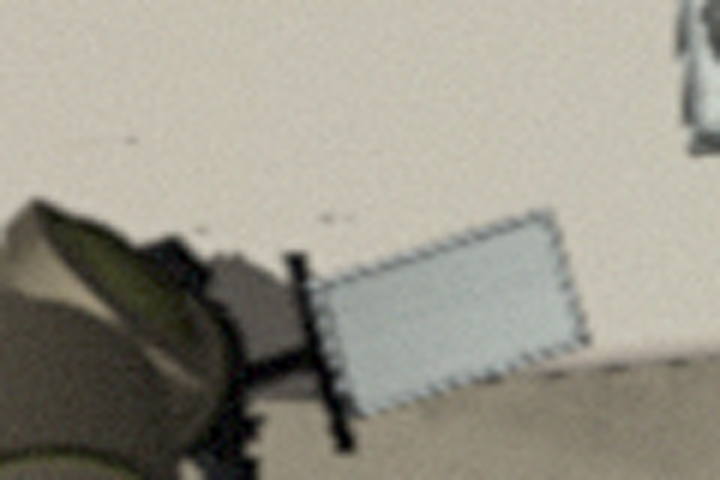

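```bash
python3 -m inch '[[[0.035,0.001,-0.001],[0,0,0],0.045],[[0.07,0.001,-0.001],[0,0,0],0.045],[[0.09,0.001,-0.001],[0,0,0],0.045],[[0.1,0.001,-0.001],[0,0,0],0.045],[[0.103,0.001,-0.001],[0,0,0],0.045],[[0.103,0.001,-0.001],[0,0,0],0.045]]' 50
python3 -m inch '[[[0,0,0],[0,0,0],0.03],[[0,0,0],[0,0,0],0.02],[[0,0,0],[0,0,0],0.01],[[0,0,0],[0,0,0],0.005],[[0,0,0],[0,0,0],0.005],[[0,0,0],[0,0,0],0.005],[[0,0,0],[0,0,0],0.005]]' 50
python3 go.py 505.5 345 15 0.4
```

```text
clock: 29.75
eef_pos: [334.9, 387.3, 17.2]
ee_rot: [[0.0, 0.979, 0.205], [-0.0, 0.205, -0.979], [-1.0, 0.0, 0.0]]
wrist_force: [-0.2, -0.1, -0.1]
gripper_width: 44.7
clock: 30.33
eef_pos: [334.8, 388.7, 18.0]
ee_rot: [[0.002, 0.978, 0.207], [0.002, 0.207, -0.978], [-1.0, 0.002, -0.002]]
wrist_force: [1.1, -0.7, 9.4]
gripper_width: 13.1
t 30.33 p [334.8 388.7  18. ] yaw 11.9 F [ 1.1 -0.7  9.4] w 13.1 q [-59.  41.   4. 128. -16.  11. -28.]
shift m [0.0032 0.158  0.078 ] turn [11.5 -0.1 -0.1]
```

```bash
python3 -m inch '[[[-0.001,0.01,0],[1,0,0],0.005],[[-0.001,0.025,0.005],[2,0,0],0.005],[[-0.001,0.04,0.012],[3,0,0],0.005],[[-0.001,0.055,0.02],[4,0,0],0.005],[[-0.001,0.07,0.028],[5,0,0],0.005],[[-0.001,0.085,0.036],[6,0,0],0.005],[[-0.001,0.1,0.044],[7.5,0,0],0.005],[[-0.001,0.115,0.052],[9,0,0],0.005],[[-0.001,0.13,0.06],[10,0,0],0.005],[[-0.001,0.145,0.07],[11,0,0],0.005],[[-0.001,0.158,0.078],[11.5,0,0],0.005],[[-0.001,0.158,0.078],[11.5,0,0],0.005]]'
python3 -m inch '[[[0,0,0],[0,0,0],0.005],[[0,0,0],[0,0,0],0.005]]'
python3 - <<'E'
from look import *
c=snap("top","top13");d=snap("scene","scene13");crop(c,210,195,350,270,5.5,"a");crop(d,200,160,330,270,5.5,"b")
A,B=cv2.imread("pics/a.png"),cv2.imread("pics/b.png");cv2.imwrite("pics/c13a.png",A);cv2.imwrite("pics/c13b.png",B)
E
python3 go.py 505.5 345 18 0.4
```

```text
clock: 31.33
eef_pos: [509.7, 342.4, 18.2]
ee_rot: [[0.004, 1.0, 0.003], [0.0, 0.003, -1.0], [-1.0, 0.004, -0.0]]
wrist_force: [3.5, -1.2, 0.9]
gripper_width: 13.0
clock: 31.5
eef_pos: [506.3, 343.8, 18.0]
ee_rot: [[0.002, 1.0, 0.007], [0.0, 0.007, -1.0], [-1.0, 0.002, -0.0]]
wrist_force: [4.1, -1.5, 6.0]
gripper_width: 13.0
t 31.6 p [505.7 344.2  18. ] yaw 0.4 F [ 4.1 -2.4  6. ] w 13.0 q [-45.  44.   8. 115. -15.  21. -25.]
shift m [ 0.     -0.0001 -0.0008] turn [ 0.  -0.  -0.1]
```

View pics/c13a.png

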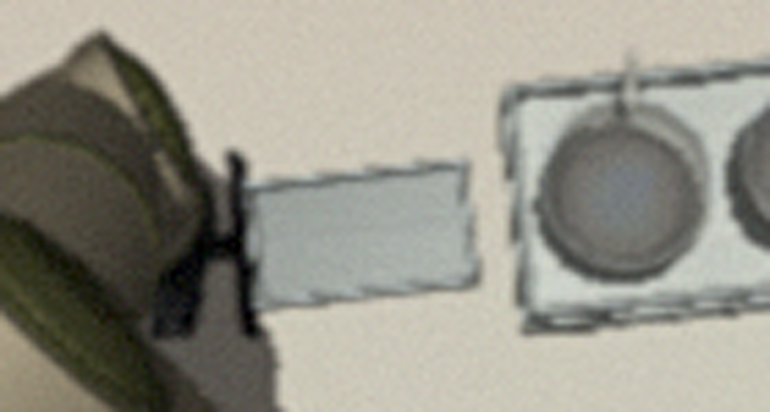

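Run:
```python
from look import *
c=load("top13");px=lambda u,v,z:onz(c,210+(u+.5)/5.5-.5,195+(v+.5)/5.5-.5,z)[:2]
s=np.array([px(*q,20) for q in((247,190),(467,163),(480,285),(257,308))]);print(s.round(1))
f0,b0=(s[0]+s[3])/2,(s[1]+s[2])/2;print("back mid",f0.round(1),"front mid",b0.round(1),"yaw",np.degrees(np.arctan2(-(f0-b0)[0],(f0-b0)[1])).round(2))
# depth-based: steel points in both
for t in("top13","scene13"):
    P=fitmugs([t],(440,575,160,300))[0];m=(P[:,2]>5)&(P[:,2]<26);w=P[m]
    print(t,m.sum(),end=" ")
    for lo,hi in((175,205),(205,235),(235,265),(265,290)):
        q=w[(w[:,1]>lo)&(w[:,1]<hi),0]
        if len(q)>5: print((lo+hi)/2,np.percentile(q,[2,98]).round(1),((np.percentile(q,2)+np.percentile(q,98))/2).round(1),end=" | ")
    print()
    P=fitmugs([t],(400,620,60,165))[0]
    q=P[(P[:,2]>36)&(P[:,2]<50)];print("deck yend",np.percentile(q[:,1],[95,98,99.5]).round(1),end=" ")
    for z0,z1 in((36,46),(68,80)):
        q=P[(P[:,2]>z0)&(P[:,2]<z1)];print(z0,"x ext",np.percentile(q[:,0],[.5,2,98,99.5]).round(1),end=" ")
    print()
```

```text
[[540.2 307.5]
 [544.2 168. ]
 [466.3 166.3]
 [465.2 305.8]]
back mid [502.7 306.6] front mid [505.2 167.1] yaw 1.02
top13 450 190.0 [466.5 547.2] 506.8 | 220.0 [461.4 546.9] 504.1 | 250.0 [466.1 557.3] 511.7 | 277.5 [464.1 545.5] 504.8 | 
deck yend [139.9 141.1 141.9] 36 x ext [433.7 434.7 580.1 580.8] 68 x ext [437.  437.6 579.5 580.5] 
scene13 556 190.0 [467.3 549.6] 508.5 | 220.0 [466.6 548.5] 507.6 | 250.0 [467.4 547.8] 507.6 | 277.5 [466.6 547.8] 507.2 | 
deck yend [137.3 140.2 140.9] 36 x ext [434.6 435.4 503.6 509.9] 68 x ext [438.4 438.7 550.7 552.5]
```

```bash
python3 -m inch '[[[0,0.002,0.005],[0.4,0,0],0.005],[[0,0.002,0.015],[0.4,0,0],0.005],[[0,0.002,0.025],[0.4,0,0],0.005],[[0,0.002,0.035],[0.4,0,0],0.005],[[0,0.002,0.045],[0.4,0,0],0.005],[[0,0.002,0.055],[0.4,0,0],0.005],[[0,0.002,0.06],[0.4,0,0],0.005],[[0,0.002,0.06],[0.4,0,0],0.005]]'
python3 -m inch '[[[0,0,0.01],[0,0,0],0.005],[[0,0,0.02],[0,0,0],0.005],[[0,0,0.03],[0,0,0],0.005],[[0,0,0.04],[0,0,0],0.005],[[0,0,0.05],[0,0,0],0.005],[[0,0,0.06],[0,0,0],0.005],[[0,0,0.06],[0,0,0],0.005]]'
python3 go.py 506.5 179.5 18 0.4
```

```text
clock: 32.27
eef_pos: [506.9, 284.7, 18.1]
ee_rot: [[0.0, 1.0, 0.001], [0.001, 0.001, -1.0], [-1.0, 0.0, -0.001]]
wrist_force: [1.2, -1.0, 5.3]
gripper_width: 12.8
clock: 32.85
eef_pos: [507.1, 224.0, 18.1]
ee_rot: [[0.001, 1.0, 0.001], [0.001, 0.001, -1.0], [-1.0, 0.001, -0.001]]
wrist_force: [1.9, -2.3, 3.7]
gripper_width: 13.2
t 32.85 p [507.1 224.   18.1] yaw 0.1 F [ 1.9 -2.3  3.7] w 13.2 q [-33.  42.   5. 123. -12.  15. -17.]
shift m [ 0.0001 -0.0007  0.0445] turn [-0.3 -0.  -0. ]
```

```bash
python3 -m inch '[[[0,0,0.01],[-0.3,0,0],0.005],[[0,0,0.02],[-0.3,0,0],0.005],[[0,0,0.03],[-0.3,0,0],0.005],[[0,0,0.036],[-0.3,0,0],0.005],[[0,0,0.04],[-0.3,0,0],0.005],[[0,0,0.04],[-0.3,0,0],0.005]]'
python3 -m inch '[[[0,0,0.002],[0,0,0],0.005],[[0,0,0.004],[0,0,0],0.005],[[0,0,0.005],[0,0,0],0.005],[[0,0,0.005],[0,0,0],0.005]]'
python3 -m inch '[[[0,0,0.001],[0,0,0],0.005],[[0,0,0.002],[0,0,0],0.005],[[0,0,0.002],[0,0,0],0.005]]'
```

```text
clock: 33.35
eef_pos: [507.3, 185.4, 18.1]
ee_rot: [[0.001, 1.0, 0.007], [0.001, 0.007, -1.0], [-1.0, 0.001, -0.001]]
wrist_force: [1.6, 1.0, 6.9]
gripper_width: 13.2
clock: 33.68
eef_pos: [507.4, 181.8, 18.1]
ee_rot: [[0.001, 1.0, 0.009], [0.002, 0.009, -1.0], [-1.0, 0.001, -0.002]]
wrist_force: [0.2, 5.6, 8.0]
gripper_width: 12.8
clock: 33.93
eef_pos: [507.4, 180.0, 18.1]
ee_rot: [[0.001, 1.0, 0.009], [0.003, 0.009, -1.0], [-1.0, 0.001, -0.002]]
wrist_force: [0.6, 6.4, 8.1]
gripper_width: 13.2
```

```bash
python3 -m inch '[[[0,0,0.001],[0,0,0],0.005],[[0,0,0.002],[0,0,0],0.005],[[0,0,0.002],[0,0,0],0.005]]'
python3 -m inch '[[[0,0,0.001],[0,0,0],0.005],[[0,0,0.002],[0,0,0],0.005],[[0,0,0.002],[0,0,0],0.005]]'
```

```text
clock: 34.18
eef_pos: [507.6, 179.0, 18.2]
ee_rot: [[0.002, 1.0, 0.009], [0.004, 0.009, -1.0], [-1.0, 0.002, -0.004]]
wrist_force: [0.5, 9.1, 7.7]
gripper_width: 12.8
clock: 34.43
eef_pos: [507.7, 178.7, 18.2]
ee_rot: [[0.002, 1.0, 0.011], [0.005, 0.011, -1.0], [-1.0, 0.002, -0.005]]
wrist_force: [-0.4, 14.4, 7.0]
gripper_width: 13.6
```

```bash
python3 -m inch '[[[0,0,0],[0,0,0],0.02],[[0,0,0],[0,0,0],0.03],[[0,0,0],[0,0,0],0.045],[[0,0,0],[0,0,0],0.045],[[0,0,0],[0,0,0],0.045],[[-0.03,0,0],[0,0,0],0.045],[[-0.06,0,0],[0,0,0],0.045],[[-0.1,0,0],[0,0,0],0.045],[[-0.14,0,0],[0,0,0],0.045],[[-0.18,0,0],[0,0,0],0.045],[[-0.2,0,0],[0,0,0],0.045],[[-0.2,0,0],[0,0,0],0.045]]'
python3 go.py 509.7 -267 200 0
```

```text
clock: 35.43
eef_pos: [509.3, 173.7, 222.2]
ee_rot: [[0.007, 1.0, 0.005], [0.003, 0.005, -1.0], [-1.0, 0.007, -0.003]]
wrist_force: [0.7, 0.0, 0.3]
gripper_width: 44.8
t 35.43 p [509.3 173.7 222.2] yaw 0.3 F [0.7 0.  0.3] w 44.8 q [-33.  23.  11. 118.  -7.  39. -17.]
shift m [ 0.0208 -0.0021  0.4407] turn [ 0.3 -0.2 -0.4]
```

```bash
python3 -m inch '[[[0,0,0.44],[0.3,0,0],0.05],[[0,0,0.44],[0.3,0,0],0.05],[[0,0,0.44],[0.3,0,0],0.05],[[0,0,0.44],[0.3,0,0],0.05],[[0,0,0.44],[0.3,0,0],0.05],[[0,0,0.44],[0.3,0,0],0.05],[[0,0,0.44],[0.3,0,0],0.05],[[0,0,0.44],[0.3,0,0],0.05],[[0,0,0.44],[0.3,0,0],0.05],[[0,0,0.44],[0.3,0,0],0.05],[[0,0,0.44],[0.3,0,0],0.05],[[0,0,0.44],[0.3,0,0],0.05]]'
python3 -m inch '[[[0,0,0],[0,0,0],0.05],[[0,0,0],[0,0,0],0.05]]'
python3 - <<'E'
from look import *
for n in("top","scene"):
    t=n+"14";c=snap(n,t)
    for y in(-167,-48,71):
        P=fitmugs([t],(400,640,y-60,y+60))[0];q,k,sd,_,_=fit(P,(508,y),zlo=85,zhi=140);print("placed",q.round(1),k,sd.round(2))
    shaker(t,np.array([375,-210.]),15,75,20)
    g=c["image"].mean(-1);P=cloud(c)
    m=(g<80)&(P[...,2]>20)&(P[...,2]<41)&(abs(P[...,0]-507)<65)&(P[...,1]>125)&(P[...,1]<240);w=P[m];print("panel",m.sum(),np.percentile(w,[2,50,98],axis=0).round(1))
    q=w[(w[:,1]<165)];print("panel y by x:",[np.median(q[abs(q[:,0]-x)<12,1]).round(1) for x in(465,485,530,550)])
    m=(g<70)&(P[...,2]>68)&(P[...,2]<104)&(abs(P[...,0]-509)<25)&(abs(P[...,1]+267)<25);print("knob",m.sum(),P[m].mean(0).round(1) if m.any() else"")
c=load("top14");d=load("scene14");crop(c,220,180,330,270,5,"a");crop(d,250,170,470,320,2.5,"b")
A,B=cv2.imread("pics/a.png"),cv2.imread("pics/b.png");h=450;A=cv2.resize(A,(400,327));B=cv2.resize(B,(400,273));cv2.imwrite("pics/c14.png",np.vstack([A,B]))
E
python3 go.py 509.7 -267 77 0
```

```text
clock: 36.43
eef_pos: [508.3, -273.1, 216.7]
ee_rot: [[-0.001, 1.0, -0.007], [-0.003, -0.007, -1.0], [-1.0, -0.001, 0.003]]
wrist_force: [-0.1, -1.1, 0.2]
gripper_width: 50.2
clock: 36.6
eef_pos: [509.6, -265.6, 216.7]
ee_rot: [[-0.002, 1.0, 0.001], [0.001, 0.001, -1.0], [-1.0, -0.002, -0.001]]
wrist_force: [-0.6, 0.5, -0.2]
gripper_width: 50.2
placed [ 507.2 -167.1] 353 1.31
placed [505.5 -48.4] 299 1.37
placed [502.6  69.7] 274 1.32
shaker 71 [ 374.8 -211.9] 1.7
panel 123 [[452.9 141.8  26.4]
 [503.8 154.7  35.8]
 [552.  204.7  40.7]]
panel y by x: [np.float64(146.4), np.float64(146.8), np.float64(146.6), np.float64(147.1)]
knob 50 [ 510.4 -263.8   94.2]
placed [ 509.3 -167.3] 1117 1.5
placed [507.8 -48.8] 1023 1.6
placed [505.3  69.9] 959 1.72
shaker 269 [ 378.2 -209.8] 2.1
panel 58 [[486.2 145.3  20.3]
 [502.5 184.   31.7]
 [507.6 205.6  40.3]]
panel y by x: [np.float64(nan), np.float64(145.9), np.float64(nan), np.float64(nan)]
knob 82 [ 506.6 -266.8   90.9]
t 36.7 p [ 510.1 -264.8  217.1] yaw 0.2 F [-0.7  0.7  0.1] w 49.5 q [ 14.  26.  12. 113.  -8.  41.  30.]
shift m [ 0.1401 -0.0003  0.0023] turn [ 0.2 -0.1  0. ]
  return _methods._mean(a, axis=axis, dtype=dtype,
  ret = ret.dtype.type(ret / rcount)
```

View pics/c14.png

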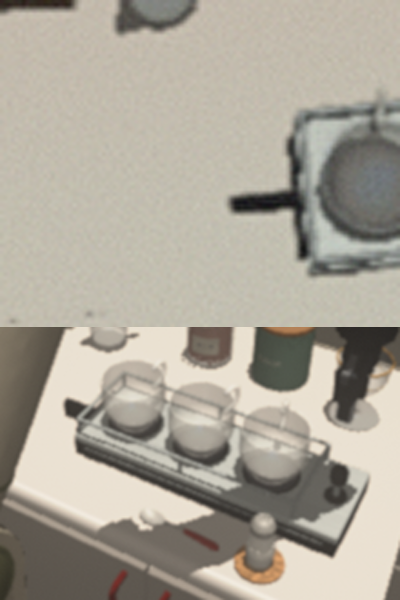

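```bash
python3 -m inch '[[[0.04,0,0.002],[0,0,0],0.05],[[0.08,0,0.002],[0,0,0],0.05],[[0.11,0,0.002],[0,0,0],0.05],[[0.13,0,0.002],[0,0,0],0.05],[[0.139,0,0.002],[0,0,0],0.05],[[0.139,0,0.002],[0,0,0],0.05],[[0.139,0,0.002],[0,0,0],0.03],[[0.139,0,0.002],[0,0,0],0.015],[[0.139,0,0.002],[0,0,0],0.015],[[0.139,0,0.002],[0,0,0],0.015],[[0.139,0,0.002],[0,0,0],0.015],[[0.139,0,0.002],[0,0,0],0.015]]' 50
python3 -m inch '[[[-0.003,0,0],[0,0,0],0.015],[[-0.007,0,0],[0,0,0],0.015],[[-0.011,0,0],[0,0,0],0.015],[[-0.015,0,0],[0,0,0],0.015],[[-0.019,0,0],[0,0,0],0.015],[[-0.022,0,0],[0,0,0],0.015],[[-0.022,0,0],[0,0,0],0.015]]'
python3 -m inch '[[[-0.001,0,0],[0,0,0],0.015],[[-0.002,0,0],[0,0,0],0.015],[[-0.002,0,0],[0,0,0],0.015]]'
```

```text
clock: 37.7
eef_pos: [513.0, -268.5, 80.7]
ee_rot: [[0.006, 1.0, 0.002], [-0.002, 0.002, -1.0], [-1.0, 0.006, 0.002]]
wrist_force: [5.2, 1.5, -2.4]
gripper_width: 23.8
clock: 38.28
eef_pos: [513.0, -268.5, 102.9]
ee_rot: [[0.006, 1.0, 0.002], [-0.002, 0.002, -1.0], [-1.0, 0.006, 0.002]]
wrist_force: [6.6, 0.6, -8.3]
gripper_width: 24.1
clock: 38.53
eef_pos: [512.9, -268.5, 104.5]
ee_rot: [[0.006, 1.0, 0.002], [-0.002, 0.002, -1.0], [-1.0, 0.006, 0.002]]
wrist_force: [7.4, 0.3, -8.6]
gripper_width: 24.2
```

```bash
python3 -m inch '[[[-0.001,0,0],[0,0,0],0.015],[[-0.002,0,0],[0,0,0],0.015],[[-0.002,0,0],[0,0,0],0.015]]'
python3 -m inch '[[[-0.001,0,0],[0,0,0],0.015],[[-0.002,0,0],[0,0,0],0.015],[[-0.002,0,0],[0,0,0],0.015]]'
```

```text
clock: 38.78
eef_pos: [512.9, -268.5, 105.7]
ee_rot: [[0.005, 1.0, 0.002], [-0.002, 0.002, -1.0], [-1.0, 0.005, 0.002]]
wrist_force: [8.4, -0.3, -15.5]
gripper_width: 24.2
clock: 39.03
eef_pos: [512.8, -268.4, 106.1]
ee_rot: [[0.004, 1.0, 0.002], [-0.002, 0.002, -1.0], [-1.0, 0.004, 0.002]]
wrist_force: [12.7, -3.1, -34.1]
gripper_width: 23.7
```

```bash
python3 -m inch '[[[0,0,0],[0,0,0],0.015],[[0,0,0],[0,0,0],0.015],[[0,0,0],[0,0,0],0.015],[[0.006,0,0],[0,0,0],0.015],[[0.012,0,0],[0,0,0],0.015],[[0.018,0,0],[0,0,0],0.015],[[0.024,0,0],[0,0,0],0.015],[[0.028,0,0],[0,0,0],0.015],[[0.028,0,0],[0,0,0],0.015],[[0.028,0,0],[0,0,0],0.015]]'
python3 -m inch '[[[0,0,0],[0,0,0],0.03],[[0,0,0],[0,0,0],0.045],[[0,0,0],[0,0,0],0.05],[[0,0,0],[0,0,0],0.05],[[-0.03,0,0],[0,0,0],0.05],[[-0.07,0,0],[0,0,0],0.05],[[-0.11,0,0],[0,0,0],0.05],[[-0.15,0,0],[0,0,0],0.05],[[-0.19,0,0],[0,0,0],0.05],[[-0.2,-0.03,0],[0,0,0],0.05],[[-0.2,-0.06,0],[0,0,0],0.05],[[-0.2,-0.06,0],[0,0,0],0.05]]'
python3 - <<'E' 2>/dev/null
from look import *
for n in("top","scene"):
    t=n+"15";c=snap(n,t)
    for y in(-167,-48,71):
        P=fitmugs([t],(400,640,y-60,y+60))[0];q,k,sd,_,_=fit(P,(508,y),zlo=85,zhi=140);print("placed",q.round(1),k,sd.round(2))
    shaker(t,np.array([375,-210.]),15,75,20)
    g=c["image"].mean(-1);P=cloud(c)
    m=(g<70)&(P[...,2]>68)&(P[...,2]<130)&(abs(P[...,0]-509)<25)&(abs(P[...,1]+267)<25);w=P[m];print("knob",m.sum(),w.mean(0).round(1),w[:,2].max().round(1))
    m=(g<80)&(P[...,2]>30)&(P[...,2]<41)&(abs(P[...,0]-507)<65)&(P[...,1]>125)&(P[...,1]<165);print("panel",np.median(P[m],0).round(1))
d=load("scene15");crop(d,230,130,490,320,3,"c15")
E
python3 go.py
```

```text
clock: 39.87
eef_pos: [513.0, -268.5, 80.7]
ee_rot: [[0.006, 1.0, 0.002], [-0.001, 0.002, -1.0], [-1.0, 0.006, 0.001]]
wrist_force: [5.5, 0.9, -2.5]
gripper_width: 23.2
clock: 40.87
eef_pos: [444.5, -269.2, 279.9]
ee_rot: [[-0.001, 1.0, -0.003], [0.0, -0.003, -1.0], [-1.0, -0.001, -0.0]]
wrist_force: [-0.9, -1.1, -1.3]
gripper_width: 50.0
placed [ 507.1 -167.1] 359 1.35
placed [505.6 -48.5] 299 1.31
placed [502.7  69.7] 270 1.34
shaker 70 [ 375.  -211.8] 1.6
knob 43 [ 509.6 -263.3   93.1] 101.2
panel [502.2 147.7  36.8]
placed [ 509.2 -167.4] 1104 1.53
placed [507.9 -48.6] 1022 1.66
placed [505.1  69.8] 965 1.73
shaker 271 [ 378.3 -209.6] 2.0
knob 63 [ 505.5 -267.9   92.6] 100.9
panel [499.1 149.7  36.1]
t 40.97 p [ 449.  -268.8  279.3] yaw -0.0 F [ 0.5  0.8 -0.2] w 49.9 q [ 14.  18.  14. 116.  -6.  47.  31.]
```

View pics/c15.png

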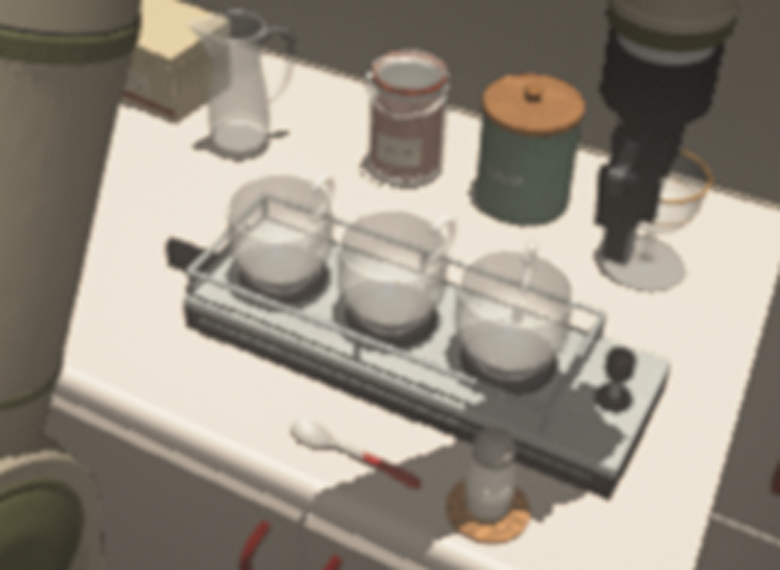

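```bash
python3 -c "
from station import manip
print(manip.finish_job())"
```

```text
the job is handed in; nothing more can be done
None
```

I did the whole job and handed it in at about 41 s of the 208 s allowed. The hand-in gives no verdict.

- **Shaker:** it stands on the cork coaster, about 1 mm from the centre when I average the two cameras.
- **Mugs:** there were three, and each stands upright on its own plate. I placed them before the tray because they blocked its way to the bay. Averaged over both views they sit about 1 mm off centre on plates 1 and 2 and about 3–4 mm off on plate 3; the foot has 10 mm of room all round.
- **Tray:** it was knocked aside during the run, turned about 12° and moved toward the worktop edge. I found it again and slid it into the bay until it stopped moving under about 14 N. The panel's inner face measured within about 1 mm of the warmer's end face, and square to it.
- **Knob:** I pulled it up about 25 mm to a firm stop (34 N), held it briefly, lowered it and let go. It reads down again, and the arm is clear.
- **Left alone:** I did not touch the jug, stemmed glass, teaspoon or other glassware.

**Where checks disagreed:** the two cameras differ by 2–4 mm. For the plate 3 mug, the top view alone puts it about 7 mm off centre, while the other view shows it within 1 mm. The last tray reading came out 1–4 mm farther out than the earlier ones. I took that to be the grip rib falling within that measurement, since the tray looked unmoved.

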